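# Load the sprung pan to the green band

### The job

Put the brass ring weights over the stem of the sprung pan, one at a time, until the pan comes to rest with its pointer in the green band of the scale, above the red; leave the weights you do not need standing on the blue mat. Lower each weight slowly over the stem and on down with the pan, and let go only once the spring carries all of it, so that the pan hardly stirs when you release, and never push the pan down to the bottom of its travel. Leave the lens, the cup and the steel gauge alone.

Things in the scene. Friction and masses are not known exactly. Their poses are not given: they have to be found in the camera images.
- stand: Fixed black round load stand on a dark flange (150 mm across, 10 mm thick); housing 100 mm across, its top 82 mm above the table. Origin: centre of its underside on the table. Its +x side carries the upright white scale plate (40 mm wide, 60 mm from the axis, reaching 98 mm high).
- pan_seat (a point): The pan: a steel disc 62 mm across, 6 mm thick, on a soft, bouncy spring atop the stand; from its centre rises an aluminium stem 12 mm across, 42 mm tall, the last 6 mm tapering to 5 mm. Origin: upper face of the disc at the stem's axis, z up; 168 mm above the table at travel 0, lower by the travel. It moves only straight up and down; its starting height varies.
- pan (a joint): Downward travel of the pan and its pointer in m: 0 at the top, 0.079 at the bottom stop. The pointer is in the green band from 0.041 (green's upper edge) to 0.071 (lower edge, where the red begins). One weight sinks the pan by 9.5 to 26 mm, in proportion to its mass. The empty pan stands at 0.004 to 0.015. The green band is higher than any one weight's sink.
- pointer (a point): Tip of the pan's pointer, in front of the scale; moves down with the pan.
- green_top (a point): Upper edge of the green band on the scale (white above it).
- green_bottom (a point): Lower edge of the green band (red below it).
- mat: Fixed blue mat, 200 x 200 mm, 3 mm thick, on which the four weights stand, one in each quarter. Origin: centre of its underside.
- weight_1: Brass ring weight, 50 mm across, 16 mm tall, with a plain 17 mm bore right through. All look alike, but they are filled differently, some light, some heavy: 130 to 340 g each. Origin: centre of its underside; z along the bore.
- weight_2: Brass ring weight, 50 mm across, 16 mm tall, with a plain 17 mm bore right through. All look alike, but they are filled differently, some light, some heavy: 130 to 340 g each. Origin: centre of its underside; z along the bore.
- weight_3: Brass ring weight, 50 mm across, 16 mm tall, with a plain 17 mm bore right through. All look alike, but they are filled differently, some light, some heavy: 130 to 340 g each. Origin: centre of its underside; z along the bore.
- weight_4: Brass ring weight, 50 mm across, 16 mm tall, with a plain 17 mm bore right through. All look alike, but they are filled differently, some light, some heavy: 130 to 340 g each. Origin: centre of its underside; z along the bore.
- lens: Glass dome on a round aluminium mount, 64 mm across, 42 mm tall; not to be moved. Origin: centre of its underside.
- cup: Small open aluminium cup, 60 mm across, 30 mm tall; not to be moved. Origin: centre of its underside.
- gauge: Turned steel gauge: 54 mm foot with a 24 mm neck, 35 mm tall; not to be moved. Origin: centre of its underside.
Not all that is in view belongs to the job. Leave any pink or white look-alike of the weight_3 alone. What is shaped like the weight_4 but white is not meant.

How it is judged:
On the way:
1. a first weight lies on the pan around the stem, let go of (((horizontal distance between weight_1 and pan_seat below 0.005 m and z of weight_1 in the frame of pan_seat between -0.003 and 0.003 m and contact force between the fingers and weight_1 below 0.1 N) or (horizontal distance between weight_2 and pan_seat below 0.005 m and z of weight_2 in the frame of pan_seat between -0.003 and 0.003 m and contact force between the fingers and weight_2 below 0.1 N) or (horizontal distance between weight_3 and pan_seat below 0.005 m and z of weight_3 in the frame of pan_seat between -0.003 and 0.003 m and contact force between the fingers and weight_3 below 0.1 N) or (horizontal distance between weight_4 and pan_seat below 0.005 m and z of weight_4 in the frame of pan_seat between -0.003 and 0.003 m and contact force between the fingers and weight_4 below 0.1 N))), for 0.2 s.
At the end, for the whole second after the job is handed in: The pan is at rest (slower than 10 mm/s) with its pointer in the green band (travel 41 to 71 mm, within 0.5 mm); every weight either lies flat around the stem on the pan or on weights there, or still stands within 25 mm of its starting place (value of joint pan between 0.0405 and 0.0715 m and velocity of joint pan between -0.01 and 0.01 m/s and ((horizontal distance between weight_1 and pan_seat below 0.005 m and z of weight_1 in the frame of pan_seat between -0.003 and 0.052 m and angle between weight_1's own z axis and vertical below 0.06 rad) or (distance of weight_1 from where it was at the start of the episode below 0.025 m and angle between weight_1's own z axis and vertical below 0.1 rad)) and ((horizontal distance between weight_2 and pan_seat below 0.005 m and z of weight_2 in the frame of pan_seat between -0.003 and 0.052 m and angle between weight_2's own z axis and vertical below 0.06 rad) or (distance of weight_2 from where it was at the start of the episode below 0.025 m and angle between weight_2's own z axis and vertical below 0.1 rad)) and ((horizontal distance between weight_3 and pan_seat below 0.005 m and z of weight_3 in the frame of pan_seat between -0.003 and 0.052 m and angle between weight_3's own z axis and vertical below 0.06 rad) or (distance of weight_3 from where it was at the start of the episode below 0.025 m and angle between weight_3's own z axis and vertical below 0.1 rad)) and ((horizontal distance between weight_4 and pan_seat below 0.005 m and z of weight_4 in the frame of pan_seat between -0.003 and 0.052 m and angle between weight_4's own z axis and vertical below 0.06 rad) or (distance of weight_4 from where it was at the start of the episode below 0.025 m and angle between weight_4's own z axis and vertical below 0.1 rad))); the robot touches nothing.
It fails at once if two weights are gripped at once ((contact force between the fingers and weight_1 above 5 N and contact force between the fingers and weight_2 above 5 N) or (contact force between the fingers and weight_1 above 5 N and contact force between the fingers and weight_3 above 5 N) or (contact force between the fingers and weight_1 above 5 N and contact force between the fingers and weight_4 above 5 N) or (contact force between the fingers and weight_2 above 5 N and contact force between the fingers and weight_3 above 5 N) or (contact force between the fingers and weight_2 above 5 N and contact force between the fingers and weight_4 above 5 N) or (contact force between the fingers and weight_3 above 5 N and contact force between the fingers and weight_4 above 5 N)).
It fails at once if a weight is let drop with the pan, or the pan springs back, or it is struck (loaded pan faster than 65 mm/s) ((velocity of joint pan above 0.065 m/s or velocity of joint pan below -0.065 m/s) and contact force between pan and anything else above 0.1 N).
It fails at once if the pan is pushed to the bottom of its travel (78 mm) (value of joint pan above 0.078 m).
It fails at once if the lens, the cup or the gauge is moved by more than 20 mm (distance of any of lens, cup, gauge from where it was at the start of the episode above 0.02 m).
It also fails if it takes over 72 s, if anything falls off the work surface, if the arm or the gripper's body presses on something with over 40 N, if the wrist force passes 120 N, or if a joint passes its speed limit or range.

### The arm

A 6-joint arm with a two-finger parallel gripper is mounted at the origin on the work surface. World frame = base frame: x ahead of the robot, y to its left, z up, the work surface at z = 0. Lengths are in m, angles in rad, forces in N, time in s.
With the tool pointing down it reaches from about 0.35 to 0.725 m from the base axis. Payload 4.3 kg.
Tool frame: the origin (TCP) lies on the centre line of the jaws, within the pads' length; the fingertips stand 11 mm ahead of it and the grasp point (between the pads) lies 8 mm behind it; z points along the fingers, y is the line along which they close (so a half turn about z gives the same grasp; the last joint's range is limited). The gripper opens to 85 mm and grips with 20 to 120 N. Pads are 22 mm wide; open, the fingers measure 114 mm over their backs; the gripper's body (76 mm by 85 mm) begins 54 mm behind the grasp point. The pads swing forward as they close: fully open they stand 13 mm farther back than shut.
Start: joints at [1.207, 0.377, 0.081, 1.274, 0, 1.46], TCP at [0.144, 0.557, 0.206] pointing down, gripper open.
Joint ranges: [-2.72, 2.72], [-0.84, 1.66], [-1.02, 1.22], [-1.77, 2.12], [-1.37, 1.28], [-3.14, 3.14]. Speed limits (rad/s): [2.57, 2.57, 3.14, 3.14, 3.14, 3.14].

### API

Orientations are given as a 3x3 rotation matrix whose columns are the frame's x, y, z axes.
In Python, from plant import robot gives the robot as it stands. The module is installed in compiled form; this text tells all that it offers.
- The arm moves only by the tool step_arm, never from a script. Its argument "commands" is a list of rows, each a list of 3 entries, a list of its own where there are three numbers: the shift along the tool's x, y, z in m, then the turn, a rotation vector about the tool's x, y, z in degrees, then the opening, from 0 (shut) to 1 (fully open). A call has 1 to 12 rows; each row shifts and turns the commanded pose from where the row before left it, along the tool's axes as they then stand; what a row does not reach is not made up. A row lasts 1/10 s, in which the tool goes at most 50 mm and 8.59 degrees, less where a joint would pass 70% of its speed; a pose out of reach is approached as far as the arm can. A call is refused whole if a number of a shift passes 0.05 or a number of a turn 8.59, either way. A call with a gripper value outside its range is refused whole. The fingers move at their own pace and stop on an object; "force" is the grip in N (left out, the last holds). Time passes only in rows, so rows that do not move let the fingers close. It gives the time, the measured TCP pose, the force, the opening and the grip force at its end, in the units of the state.
- robot.read_state(): the state, without advancing time (a new reading comes with each control period).
- robot.get_image(name): name is "scene" or "side" or "wrist"; returns a dict with "image" (400x640x3 uint8, blue, green, red), "intrinsics" (3x3 intrinsics, pixels), "R" (3x3) and "t" (3): a world point X has camera coordinates R X + t; the wrist camera has in their place "tool_from_camera" (4x4, takes a point from camera to tool coordinates, whose origin is the TCP and whose axes are the flange's). Camera axes: x right, y down, z forward; pixel columns grow to the right and rows downward; lengths in m; the calibration is good to about 2 mm. A picture is of the moment at which its call begins: read the wrist's pose just before it. There is no depth.
- robot.finish_job(): hands the job in; it is judged then, once.
The state is a dict: "time_s": time; "joints": joint angles; "joint_vel": joint speeds; "tau": joint torques, N m; "position": TCP position; "ee_rot": TCP orientation; "contact_force": force on the tool from outside, world axes, zero at the start; "moment": the same for the moment, N m; "grip_width": opening from 0.0 (shut) to 1.0 (fully open); "grip_force": force on a finger pad.
Only numpy, scipy, OpenCV 4.12 (cv2) and the standard library are available. Lean on these libraries where they do the work, as an engineer would, in place of code of your own. Each camera call takes 0.05 s, during which the arm holds its last target. There are 200 camera calls.

## Working session

There is one attempt and no reset: what is moved stays moved. The work goes in short steps, Python scripts to look and compute and a tool call to move; the robot and the scene stay as the last step left them, time stands still between calls to the robot, and variables do not carry over. Pictures are saved under pics/ and viewed, at most 10 in all, crops included, and the job is handed in when it is done.

Besides the shell and the picture viewer there is one more tool, called after "Call:" by a JSON object that holds its "name" and its "arguments". step_arm: Moves the arm, as the interface text tells. Its arguments: {"type":"object","properties":{"commands":{"type":"array"},"force":{"type":"number"}},"required":["commands"]}

```bash
mkdir -p pics
cat > h.py <<'E'
import numpy as np,cv2
from plant import robot
def shot(n):
    s=robot.read_state(); d=robot.get_image(n)
    K=np.array(d["intrinsics"])
    if n=="wrist":
        M=np.array(d["tool_from_camera"]);Re=np.array(s["ee_rot"]);p=np.array(s["position"])
        Rw=Re@M[:3,:3];c=Re@M[:3,3]+p; R=Rw.T;t=-R@c
    else: R=np.array(d["R"]);t=np.array(d["t"])
    return d["image"],K,R,t
def at_z(u,v,z,K,R,t):
    d=R.T@np.linalg.solve(K,[u,v,1.]);c=-R.T@t
    return c+d*(z-c[2])/d[2]
def proj(X,K,R,t):
    q=K@(R@np.asarray(X,float)+t);return q[:2]/q[2]
E
python3 - <<'E'
from h import *
s=robot.read_state();print(s)
for n in("scene","side","wrist"):
    im,K,R,t=shot(n);cv2.imwrite(f"pics/{n}0.png",im);np.savez(f"pics/{n}0.npz",K=K,R=R,t=t);print(n,-R.T@t,R[2])
a=cv2.imread("pics/scene0.png");b=cv2.imread("pics/side0.png")
E
```

```text
{'time_s': 0.0, 'joints': array([ 1.20666384e+00,  3.78085731e-01,  7.96072474e-02,  1.27440459e+00,
       -1.65175834e-05,  1.46049498e+00]), 'joint_vel': array([-0.00047095, -0.00022512, -0.00198365,  0.00263733,  0.00054257,
       -0.00058541]), 'tau': array([-1.78701172e-03, -4.63600230e+01,  2.69877326e+01,  2.06444424e-02,
       -2.94876281e-04, -1.34697621e-05]), 'position': array([0.14413218, 0.55589653, 0.20474078]), 'ee_rot': array([[-9.67957399e-01,  2.51113408e-01, -7.27735775e-04],
       [ 2.51114372e-01,  9.67955447e-01, -1.95580476e-03],
       [ 2.13287009e-04, -2.07588060e-03, -9.99997823e-01]]), 'contact_force': array([-0.54302175, -0.0060908 , -0.53152563]), 'moment': array([-0.01156523, -0.03493494, -0.00192792]), 'grip_force': 0.0, 'grip_width': 0.9961411440048735}
scene [1.16697297 0.15717061 0.87398594] [-0.60322054 -0.12989714 -0.78692548]
side [0.29101934 0.54583115 0.74147434] [ 0.34203994 -0.59242289 -0.72941333]
wrist [0.07355645 0.57480967 0.37339757] [ 0.27624495 -0.07285803 -0.95832168]
```

View pics/scene0.png

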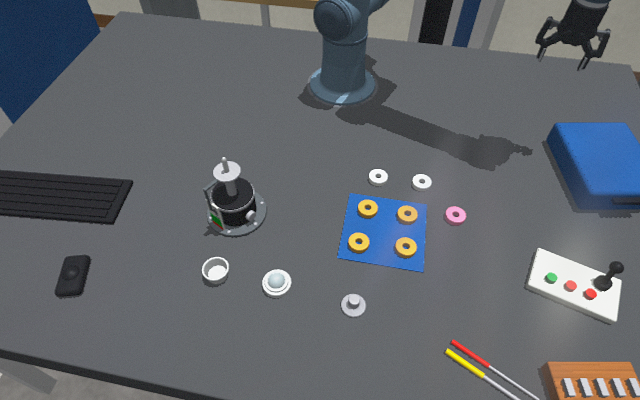

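View pics/side0.png

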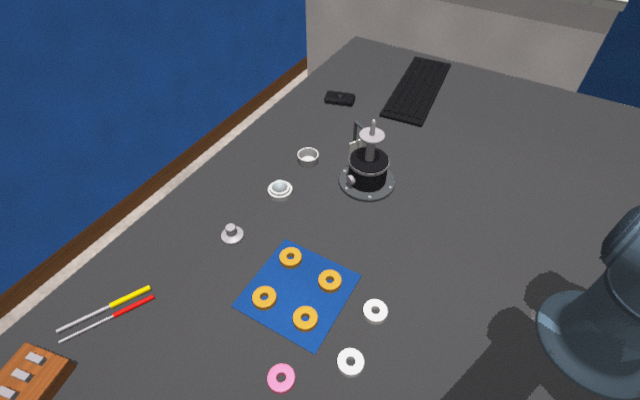

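The brass rings in the scene view are at (368,208), (407,214), (358,242) and (405,247), on the blue mat. The white rings at (377,177) and (421,182) and the pink one at (455,215) are off the mat, so they are look-alikes. The stand is at (233,205), with the pan disc at (227,172). Next I'll measure, with one enlarged crop to confirm.

Run:
```python
from h import *
from scipy.optimize import least_squares
cams={};W={}
for n in("scene","side"):
    im=cv2.imread(f"pics/{n}0.png");z=np.load(f"pics/{n}0.npz");c=(z["K"],z["R"],z["t"]);cams[n]=c
    h=cv2.cvtColor(im,cv2.COLOR_BGR2HSV)
    m=cv2.inRange(h,(12,120,90),(30,255,255))
    m2=cv2.inRange(h,(105,150,60),(125,255,255))
    cs,_=cv2.findContours(m,cv2.RETR_EXTERNAL,cv2.CHAIN_APPROX_NONE)
    for k in cs:
        a=cv2.contourArea(k)
        if a<120 : continue
        e=cv2.fitEllipse(k)
        P=at_z(*e[0],0.012,*c); 
        if 0.2<np.hypot(*P[:2])<0.8 and a<900: print(n,np.round(e[0],1),a,P.round(4))
    for nm,pts in {"scene":{"lens":(277,283),"cup":(215,270),"gauge":(353,305)},"side":{"lens":(280,189),"cup":(308,157),"gauge":(232,234)}}[n].items(): print(nm,at_z(*pts,0.015,*c).round(3))
a=cv2.imread("pics/scene0.png");b=cv2.imread("pics/side0.png")
A=cv2.resize(a[145:240,190:280],None,fx=4,fy=4,interpolation=cv2.INTER_CUBIC)
B=cv2.resize(b[110:205,325:415],None,fx=4,fy=4,interpolation=cv2.INTER_CUBIC)
C=cv2.resize(a[160:270,335:475],(360,190));C=cv2.copyMakeBorder(C,0,0,0,360,cv2.BORDER_CONSTANT)
cv2.imwrite("pics/crop1.png",np.vstack([np.hstack([A,B]),C]))
```

```text
scene [405.7 247.1] 281.0 [0.6005 0.2496 0.012 ]
scene [358.3 242.4] 295.5 [0.6094 0.1389 0.012 ]
scene [407.1 213.2] 208.5 [0.5006 0.2456 0.012 ]
scene [367.2 208.5] 252.0 [0.5055 0.1464 0.012 ]
lens [ 0.752 -0.022  0.015]
cup [ 0.748 -0.168  0.015]
gauge [0.77  0.15  0.015]
side [304.8 318.3] 456.5 [0.5026 0.2477 0.012 ]
side [264.  297.6] 414.0 [0.5989 0.2513 0.012 ]
side [329.4 280.7] 372.5 [0.5029 0.1489 0.012 ]
side [290.2 257.4] 327.5 [0.6073 0.1412 0.012 ]
lens [ 0.746 -0.022  0.015]
cup [ 0.75  -0.165  0.015]
gauge [0.759 0.156 0.015]
```

View pics/crop1.png

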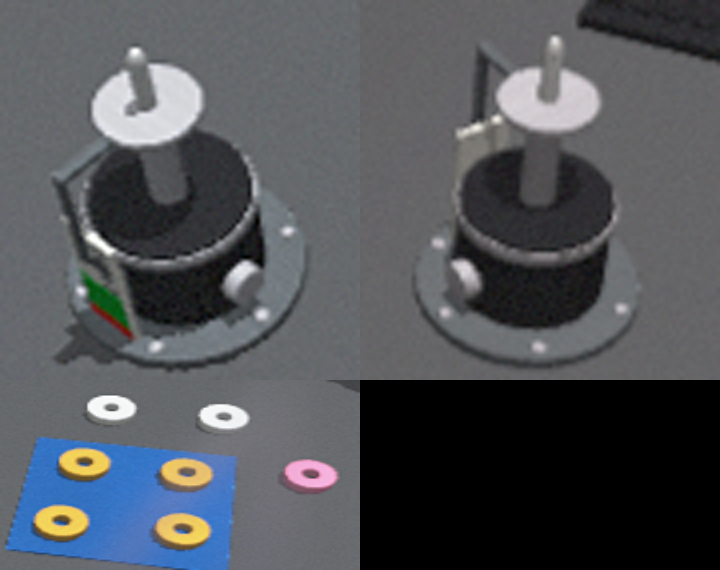

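The crop confirms it: four brass rings on the mat, with the two white rings and the pink one outside it. In the scene view the pan disc is at about (227,171) and the stem tip at (224,158). In the side view they are at (372,135) and (374,120). The bracket and scale sit on the +x side.

Run:
```python
from h import *
C={n:[np.load(f"pics/{n}0.npz")[k] for k in("K","R","t")] for n in("scene","side")}
def tri(p,q):
    A=[];
    P=[C[n][0]@np.c_[C[n][1],C[n][2]] for n in("scene","side")]
    X=cv2.triangulatePoints(P[0],P[1],np.array(p,float),np.array(q,float)).ravel();X=X[:3]/X[3]
    return X.round(4),[ (proj(X,*C[n])-o).round(1) for n,o in(("scene",p),("side",q))]
f=lambda x,y:(190+x/4-.4,145+y/4-.4); g=lambda x,y:(325+(x-360)/4-.4,110+y/4-.4)
print("disc",tri(f(148,103),g(549,99)));print("tip",tri(f(133,48),g(556,38)))
print("bracket corner",tri(f(60,178),g(482,45)))
print("platetop L/R", [at_z(*f(*p),.098,*C["scene"]).round(3) for p in((85,235),(125,258))])
print("flange", at_z(*f(190,265),.01,*C["scene"]).round(4), at_z(*g(526,278),.01,*C["side"]).round(4))
print("green", [at_z(*f(*p),.06,*C["scene"]).round(3) for p in((85,275),(128,305))])
# disc segmentation: bright pixels
for n,(x0,x1,y0,y1) in {"scene":(205,250,150,185),"side":(355,390,115,150)}.items():
    g_=cv2.cvtColor(cv2.imread(f"pics/{n}0.png"),cv2.COLOR_BGR2GRAY)[y0:y1,x0:x1]
    m=(g_>150).astype(np.uint8); m=cv2.morphologyEx(m,cv2.MORPH_OPEN,cv2.getStructuringElement(cv2.MORPH_ELLIPSE,(7,7)))
    k=max(cv2.findContours(m,0,1)[0],key=cv2.contourArea);e=cv2.fitEllipse(k);print(n,np.add(e[0],(x0,y0)).round(1),e[1],[at_z(*np.add(e[0],(x0,y0)),z,*C[n]).round(4) for z in(.15,.158,.165)])
```

```text
disc (array([ 0.5719, -0.1751,  0.157 ]), [array([0.1, 0.2]), array([ 0.2, -0.2])])
tip (array([ 0.572 , -0.1755,  0.2009]), [array([0.2, 0.3]), array([ 0.3, -0.3])])
bracket corner (array([ 0.6322, -0.205 ,  0.1555]), [array([0.1, 0.1]), array([ 0.1, -0.1])])
platetop L/R [array([ 0.627, -0.205,  0.098]), array([ 0.638, -0.177,  0.098])]
flange [ 0.575 -0.173  0.01 ] [ 0.5727 -0.1723  0.01  ]
green [array([ 0.628, -0.212,  0.06 ]), array([ 0.644, -0.18 ,  0.06 ])]
scene [226.9 171.3] (17.478286743164062, 27.285449981689453) [array([ 0.5683, -0.1771,  0.15  ]), array([ 0.5749, -0.1734,  0.158 ]), array([ 0.5807, -0.1702,  0.165 ])]
side [371.6 134.9] (13.941049575805664, 25.359403610229492) [array([ 0.575 , -0.1806,  0.15  ]), array([ 0.5711, -0.1708,  0.158 ]), array([ 0.5678, -0.1622,  0.165 ])]
```

Call:
{"name": "step_arm", "arguments": {"commands": [[[-0.038, -0.025, 0.005], [0, 0, 0], 0.8], [[-0.038, -0.025, 0.005], [0, 0, 0], 0.8], [[-0.038, -0.025, 0.005], [0, 0, 0], 0.8], [[-0.038, -0.025, 0.005], [0, 0, 0], 0.8], [[-0.038, -0.025, 0.005], [0, 0, 0], 0.8], [[-0.038, -0.025, 0.005], [0, 0, 0], 0.8], [[-0.038, -0.025, 0.005], [0, 0, 0], 0.8], [[-0.038, -0.025, 0.005], [0, 0, 0], 0.8], [[-0.038, -0.025, 0.005], [0, 0, 0], 0.8], [[-0.038, -0.025, 0.005], [0, 0, 0], 0.8], [[-0.038, -0.025, 0.005], [0, 0, 0], 0.8], [[-0.034, -0.029, 0.005], [0, 0, 0], 0.8]]}}

```text
time_s: 1.35
position: [0.5069, 0.1474, 0.1453]
ee_rot: [[-0.968, 0.251, 0.0], [0.251, 0.968, 0.0], [-0.0, 0.0, -1.0]]
contact_force: [1.0, 1.2, -0.7]
grip_width: 0.802
grip_force: 0.0
```

Run:
```python
from h import *
s=robot.read_state();print(s["time_s"],s["position"],s["ee_rot"],s["contact_force"],s["joint_vel"].round(3))
im,K,R,t=shot("wrist");cv2.imwrite("pics/w1.png",im);np.savez("pics/w1.npz",K=K,R=R,t=t)
h=cv2.cvtColor(im,cv2.COLOR_BGR2HSV);m=cv2.inRange(h,(12,100,70),(32,255,255))
for k in cv2.findContours(m,0,1)[0]:
    if cv2.contourArea(k)>300:
        e=cv2.fitEllipse(k);print(np.round(e[0],1),np.round(e[1],1),at_z(*e[0],.014,K,R,t).round(4))
```

```text
1.35 [0.50686713 0.14736297 0.14530016] [[-9.67956653e-01  2.51117207e-01  2.58295690e-04]
 [ 2.51117288e-01  9.67956602e-01  3.53459705e-04]
 [-1.61259204e-04  4.06996186e-04 -9.99999904e-01]] [ 1.00033514  1.22218103 -0.70419377] [-0.79   0.273  0.243 -0.029  0.001 -0.784]
[332.  274.2] [45.4 46.6] [0.6061 0.1403 0.014 ]
[435.4 243.3] [45.9 48.3] [0.5984 0.2514 0.014 ]
[314.4 179.5] [50.1 50.9] [0.5023 0.1481 0.014 ]
[416.4 153.1] [51.  53.9] [0.5018 0.2476 0.014 ]
```

View pics/w1.png

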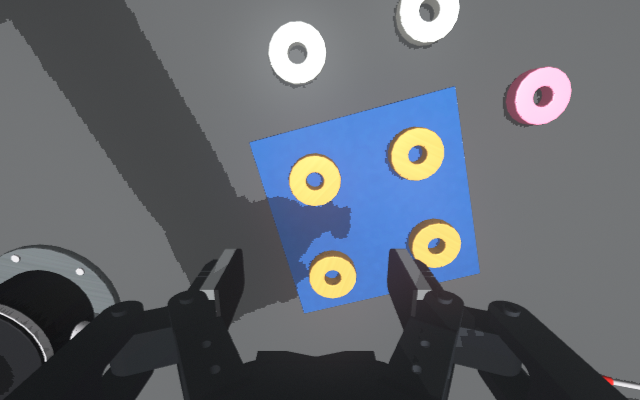

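The wrist view shows four brass rings at (314,180), (416,153), (332,274) and (435,243). The nearest to plan is weight A at (314,180), world (0.503,0.148), and that agrees with the other cameras. I'll descend over it.

Call:
{"name": "step_arm", "arguments": {"commands": [[[0.002, 0, 0.03], [0, 0, 0], 0.8], [[0, 0, 0.03], [0, 0, 0], 0.8], [[0, 0, 0.025], [0, 0, 0], 0.8], [[0, 0, 0], [0, 0, 0], 0.8], [[0, 0, 0], [0, 0, 0], 0.8], [[0, 0, 0], [0, 0, 0], 0.8]], "force": 40}}

```text
time_s: 2.0
position: [0.5048, 0.1497, 0.0622]
ee_rot: [[-0.968, 0.251, 0.002], [0.251, 0.968, 0.0], [-0.002, 0.001, -1.0]]
contact_force: [0.6, -0.5, 0.0]
grip_width: 0.801
grip_force: 0.0
```

```bash
cat > lw.py <<'E'
from h import *
import sys
s=robot.read_state();print(s["time_s"],s["position"].round(4),s["contact_force"].round(2),abs(s["joint_vel"]).max().round(3),s["grip_width"])
im,K,R,t=shot("wrist");cv2.imwrite(f"pics/{sys.argv[1]}.png",im);np.savez(f"pics/{sys.argv[1]}.npz",K=K,R=R,t=t)
h=cv2.cvtColor(im,cv2.COLOR_BGR2HSV);m=cv2.inRange(h,(12,100,70),(32,255,255))
for k in cv2.findContours(m,0,1)[0]:
    if cv2.contourArea(k)>300:
        e=cv2.fitEllipse(k);print(np.round(e[0],1),np.round(e[1],1),at_z(*e[0],.014,K,R,t).round(4))
E
python3 lw.py w2
```

```text
2.0 [0.5048 0.1497 0.0622] [ 0.56 -0.5   0.04] 0.007 0.8013790839329129
[334.5 326.9] [57.4 61.8] [0.604  0.1404 0.014 ]
[472.7 282.8] [46.2 66. ] [0.5917 0.2531 0.014 ]
[311.7 208.3] [68.  68.6] [0.5019 0.1482 0.014 ]
[450.2 173.4] [70.5 74.3] [0.5015 0.2477 0.014 ]
```

View pics/w2.png

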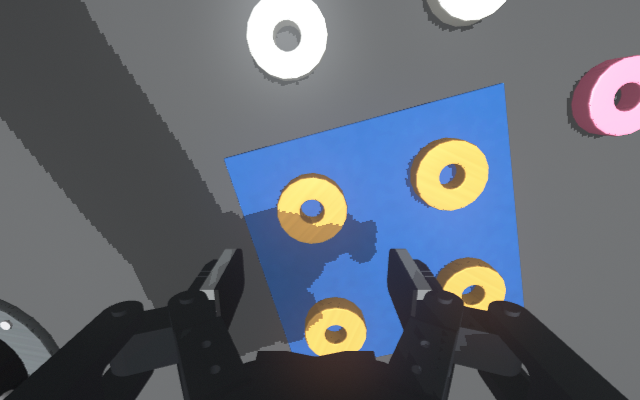

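The wrist view shows the ring at (312,208), world (0.503,0.148), sitting between the open jaws with clearance.

Call:
{"name": "step_arm", "arguments": {"commands": [[[0.0015, -0.002, 0.02], [0, 0, 0], 0.8], [[0, 0, 0.015], [0, 0, 0], 0.8], [[0, 0, 0.01], [0, 0, 0], 0.8], [[0, 0, 0], [0, 0, 0], 0.8], [[0, 0, 0], [0, 0, 0], 0.5], [[0, 0, 0], [0, 0, 0], 0.4], [[0, 0, 0], [0, 0, 0], 0.4], [[0, 0, 0], [0, 0, 0], 0.4], [[0, 0, 0], [0, 0, 0], 0.4]], "force": 40}}

```text
time_s: 2.95
position: [0.5019, 0.1479, 0.016]
ee_rot: [[-0.968, 0.251, 0.001], [0.251, 0.968, 0.0], [-0.0, 0.0, -1.0]]
contact_force: [0.1, -0.4, -0.1]
grip_width: 0.402
grip_force: 0.0
```

```bash
python3 lw.py w3
```

```text
2.95 [0.5019 0.1479 0.016 ] [ 0.13 -0.43 -0.08] 0.003 0.4017163340003224
[337.7 347.1] [12.4 57.8] [0.5804 0.1429 0.014 ]
[519.3 318.2] [34.8 86.1] [0.5878 0.2586 0.014 ]
[315.3 236.4] [81.6 85.5] [0.5016 0.1483 0.014 ]
[487.3 194.2] [88.2 96.9] [0.5012 0.2473 0.014 ]
```

View pics/w3.png

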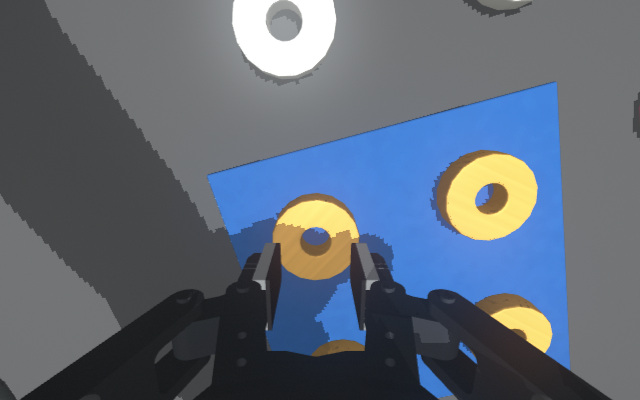

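Run:
```python
from h import *
s=robot.read_state();Re=s["ee_rot"];p=s["position"]
z=np.load("pics/w3.npz");c=(z["K"],z["R"],z["t"])
for zz in(-.03,-.008,0,.005,.011):
    print(zz,[proj(p+Re@[x,sg*y,zz],*c).round(0) for x,y,sg in((0,.025,1),(0,.017,-1),(.011,.017,1),(-.011,.017,1),(0,.025,-1))])
print("ring edges", [proj([.5019+.025*a,.1479+.025*b,.019],*c).round(0) for a,b in((.251,.968),(-.251,-.968),(.968,-.251),(-.968,.251))])
print("ring origin-> ",s["grip_force"],s["grip_width"])
```

```text
-0.03 [array([366., 263.]), array([279., 263.]), array([350., 242.]), array([349., 283.]), array([263., 263.])]
-0.008 [array([360., 244.]), array([284., 244.]), array([346., 225.]), array([345., 262.]), array([269., 244.])]
0 [array([358., 238.]), array([285., 238.]), array([345., 220.]), array([344., 256.]), array([271., 238.])]
0.005 [array([357., 235.]), array([286., 235.]), array([344., 217.]), array([343., 252.]), array([272., 235.])]
0.011 [array([356., 231.]), array([287., 231.]), array([343., 214.]), array([342., 248.]), array([273., 231.])]
ring edges [array([359., 240.]), array([270., 241.]), array([315., 280.]), array([315., 198.])]
ring origin->  0.0 0.3988054645730871
```

Run:
```python
from h import *
L=[]
for n in("scene","side"):
    im,K,R,t=shot(n);u,v=proj([.502,.148,.03],K,R,t).astype(int)
    L.append(cv2.resize(im[v-45:v+45,u-45:u+45],(400,400),interpolation=cv2.INTER_CUBIC))
cv2.imwrite("pics/c2.png",np.hstack(L))
```

```text
(no output)
```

View pics/c2.png

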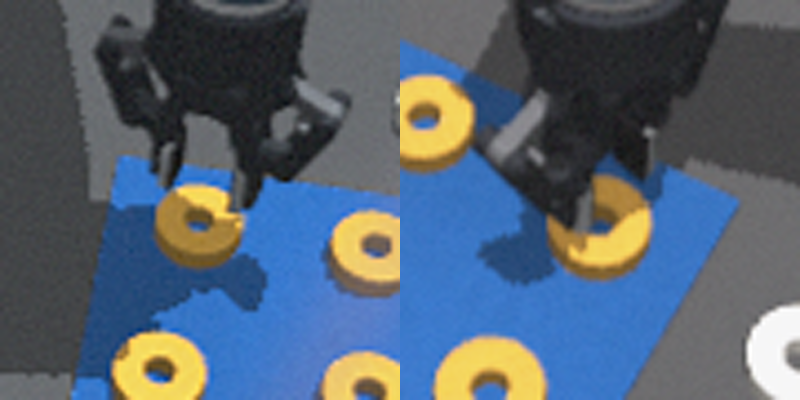

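The crops show the fingertips above the ring, at (170,185) and (245,205) in the scene half and (580,230) and (650,170) in the side half. They have not gone around it, so I'll triangulate the tips.

Run:
```python
from h import *
C={n:[np.load(f"pics/{n}0.npz")[k] for k in("K","R","t")] for n in("scene","side")}
o={n:proj([.502,.148,.03],*C[n]).astype(int)-45 for n in C}
P=[C[n][0]@np.c_[C[n][1],C[n][2]] for n in("scene","side")]
def tri(a,b):
    p=o["scene"]+np.array(a)*.225-.4;q=o["side"]+(np.array(b)-[400,0])*.225-.4
    X=cv2.triangulatePoints(P[0],P[1],p,q).ravel();X=X[:3]/X[3];return X.round(4),(proj(X,*C["scene"])-p).round(1)
print(tri((168,185),(650,172)),tri((243,208),(580,232)),"ring",tri((198,218),(600,222)))
s=robot.read_state();print(s["position"],s["joints"],s["grip_width"])
```

```text
(array([0.4924, 0.1241, 0.031 ]), array([-0.8, -0.7])) (array([0.5035, 0.1686, 0.0333]), array([-0.3, -0.3])) ring (array([0.5026, 0.1466, 0.0149]), array([0.3, 0.3]))
[0.50170112 0.14780911 0.01574982] [ 1.65139045e-01  4.13862161e-01 -3.88883992e-01  7.67950032e-01
  7.09197810e-05  4.18965419e-01] 0.4006506774507594
```

Call:
{"name": "step_arm", "arguments": {"commands": [[[0, 0, 0], [0, 0, 0], 0.75], [[0, 0, 0], [0, 0, 0], 0.75], [[0, 0, 0.004], [0, 0, 0], 0.75], [[0, 0, 0.004], [0, 0, 0], 0.75], [[0, 0, 0.002], [0, 0, 0], 0.75], [[0, 0, 0], [0, 0, 0], 0.75], [[0, 0, 0], [0, 0, 0], 0.75]]}}

```text
time_s: 3.8
position: [0.5015, 0.1478, 0.0055]
ee_rot: [[-0.968, 0.251, -0.0], [0.251, 0.968, -0.0], [0.0, -0.0, -1.0]]
contact_force: [0.5, 0.2, -0.2]
grip_width: 0.747
grip_force: 0.0
```

Run:
```python
from h import *
L=[];s=robot.read_state();print(s["position"],s["contact_force"],s["grip_width"])
for n in("scene","side"):
    im,K,R,t=shot(n);u,v=proj([.502,.148,.03],K,R,t).astype(int)
    L.append(cv2.resize(im[v-35:v+35,u-35:u+35],(400,400),interpolation=cv2.INTER_CUBIC))
cv2.imwrite("pics/c3.png",np.hstack(L))
```

```text
[0.50152207 0.14777174 0.00553476] [ 0.52551042  0.15261838 -0.18626651] 0.747197345941619
```

View pics/c3.png

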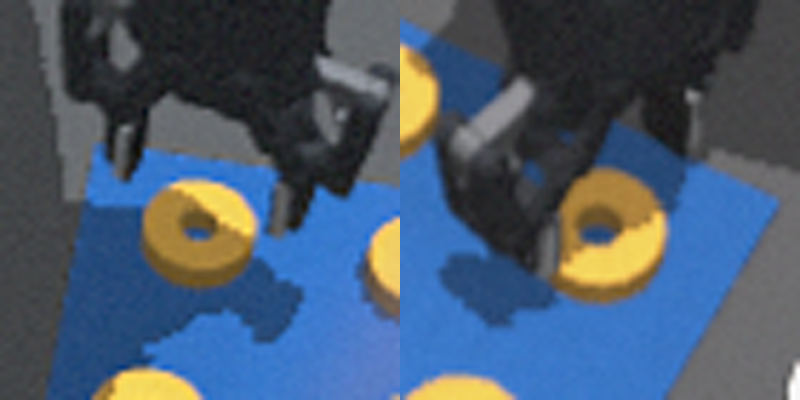

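The tips are now at scene (122,180) and (278,235), and side (695,155) and (545,275). They straddle the ring but are still high.

Run:
```python
from h import *
C={n:[np.load(f"pics/{n}0.npz")[k] for k in("K","R","t")] for n in("scene","side")}
o={n:proj([.502,.148,.03],*C[n]).astype(int)-35 for n in C}
P=[C[n][0]@np.c_[C[n][1],C[n][2]] for n in("scene","side")]
def tri(a,b):
    p=o["scene"]+np.array(a)*.175-.4;q=o["side"]+(np.array(b)-[400,0])*.175-.4
    X=cv2.triangulatePoints(P[0],P[1],p,q).ravel();X=X[:3]/X[3];return X.round(4),(proj(X,*C["scene"])-p).round(1)
print(tri((122,180),(695,155)),tri((278,235),(545,275)),"ring",tri((198,223),(598,228)))
```

```text
(array([0.4871, 0.108 , 0.0205]), array([-0.7, -0.6])) (array([0.5082, 0.1803, 0.024 ]), array([-0.2, -0.1])) ring (array([0.5031, 0.147 , 0.0155]), array([0.4, 0.3]))
```

Call:
{"name": "step_arm", "arguments": {"commands": [[[0, 0, 0.003], [0, 0, 0], 0.75], [[0, 0, 0.003], [0, 0, 0], 0.75], [[0, 0, 0.002], [0, 0, 0], 0.75], [[0, 0, 0.001], [0, 0, 0], 0.75], [[0, 0, 0], [0, 0, 0], 0.75]]}}

```text
time_s: 4.4
position: [0.5014, 0.1478, -0.0036]
ee_rot: [[-0.968, 0.251, -0.0], [0.251, 0.968, 0.0], [0.0, -0.0, -1.0]]
contact_force: [-0.8, -0.3, -0.2]
grip_width: 0.751
grip_force: 0.0
```

Call:
{"name": "step_arm", "arguments": {"commands": [[[0, 0, 0.002], [0, 0, 0], 0.75], [[0, 0, 0.001], [0, 0, 0], 0.75], [[0, 0, 0], [0, 0, 0], 0.6], [[0, 0, 0], [0, 0, 0], 0.5], [[0, 0, 0], [0, 0, 0], 0.5], [[0, 0, 0], [0, 0, 0], 0.5], [[0, 0, 0], [0, 0, 0], 0.5]], "force": 40}}

```text
time_s: 5.1
position: [0.5017, 0.1478, -0.0062]
ee_rot: [[-0.968, 0.251, 0.0], [0.251, 0.968, 0.0], [-0.0, 0.0, -1.0]]
contact_force: [0.6, -0.4, -0.6]
grip_width: 0.5
grip_force: 0.0
```

Call:
{"name": "step_arm", "arguments": {"commands": [[[0, 0, 0], [0, 0, 0], 0.42], [[0, 0, 0], [0, 0, 0], 0.42], [[0, 0, 0], [0, 0, 0], 0.42]]}}

```text
time_s: 5.4
position: [0.5017, 0.1478, -0.0063]
ee_rot: [[-0.968, 0.251, 0.0], [0.251, 0.968, 0.0], [-0.0, 0.0, -1.0]]
contact_force: [0.4, -0.5, -0.6]
grip_width: 0.421
grip_force: 0.0
```

```bash
python3 lw.py w5;python3 - <<'E'
from h import *
L=[cv2.imread("pics/w5.png")[150:350,215:415]]
for n in("scene","side"):
    im,K,R,t=shot(n);u,v=proj([.502,.148,.03],K,R,t).astype(int)
    L.append(im[v-32:v+32,u-32:u+32])
cv2.imwrite("pics/c4.png",np.hstack([cv2.resize(x,(266,266),interpolation=cv2.INTER_CUBIC) for x in L]))
E
```

```text
5.4 [ 0.5017  0.1478 -0.0063] [ 0.41 -0.51 -0.65] 0.002 0.42090662509390425
[547.1 339.6] [28.7 93.6] [0.5853 0.2605 0.014 ]
[315.3 253.2] [84.2 99.7] [0.5012 0.1483 0.014 ]
[510.5 206.6] [ 99.8 114.1] [0.501  0.2471 0.014 ]
```

View pics/c4.png

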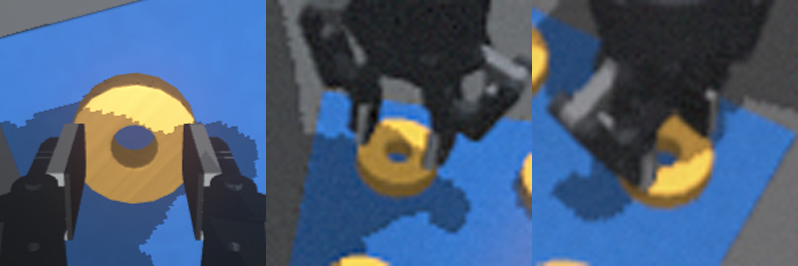

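Run:
```python
from h import *
for n in("w1","w2","w3","w5"):
    z=np.load(f"pics/{n}.npz");c=(z["K"],z["R"],z["t"]);im=cv2.imread(f"pics/{n}.png")
    h=cv2.cvtColor(im,cv2.COLOR_BGR2HSV);m=cv2.inRange(h,(12,100,70),(32,255,255))
    cam=-c[1].T@c[2];print(n,"f",z["K"][0,0],z["K"][:2,2],"cam",cam.round(4))
    for k in cv2.findContours(m,0,1)[0]:
        if cv2.contourArea(k)>300:
            x,y,w,hh=cv2.boundingRect(k)
            for X in((.503,.148),(.5015,.2475)):
                P=np.array([proj([X[0]+.025*np.cos(a),X[1]+.025*np.sin(a),q],*c) for a in np.linspace(0,6.28,60) for q in(.003,.019)])
                if abs(P.mean(0)-[x+w/2,y+hh/2]).max()<30: print("  obs",(x,y,w,hh),"pred",P.min(0).round(),np.ptp(P,axis=0).round())
```

```text
w1 f 318.0895213660845 [315.27466127 200.38071038] cam [0.4361 0.1658 0.3138]
  obs (289, 154, 52, 52) pred [288. 153.] [53. 54.]
  obs (390, 127, 54, 53) pred [387. 125.] [58. 55.]
w2 f 318.0895213660845 [315.27466127 200.38071038] cam [0.4337 0.1682 0.2306]
  obs (278, 173, 69, 71) pred [276. 172.] [71. 72.]
  obs (414, 138, 74, 72) pred [409. 135.] [81. 75.]
w3 f 318.0895213660845 [315.27466127 200.38071038] cam [0.4312 0.1664 0.1845]
  obs (273, 193, 86, 87) pred [271. 192.] [88. 89.]
  obs (439, 150, 98, 90) pred [435. 147.] [104.  93.]
w5 f 318.0895213660845 [315.27466127 200.38071038] cam [0.431  0.1664 0.1623]
  obs (270, 205, 91, 98) pred [266. 204.] [100. 101.]
  obs (453, 157, 116, 102) pred [451. 153.] [121. 105.]
```

Call:
{"name": "step_arm", "arguments": {"commands": [[[0, 0, 0], [0, 0, 0], 0.36], [[0, 0, 0], [0, 0, 0], 0.36], [[0, 0, 0], [0, 0, 0], 0.3], [[0, 0, 0], [0, 0, 0], 0.3]], "force": 25}}

```text
time_s: 5.95
position: [0.5017, 0.1478, -0.0063]
ee_rot: [[-0.968, 0.251, 0.0], [0.251, 0.968, 0.0], [-0.0, 0.0, -1.0]]
contact_force: [1.4, -0.8, -0.1]
grip_width: 0.3
grip_force: 0.0
```

Run:
```python
from h import *
im,K,R,t=shot("wrist");cv2.imwrite("pics/w6.png",im)
print(robot.read_state()["grip_force"])
for n in("w5","w6"):
    im=cv2.imread(f"pics/{n}.png");g=cv2.cvtColor(im,cv2.COLOR_BGR2HSV)
    m=cv2.inRange(g,(12,100,70),(32,255,255))
    for r in(240,250,260,270,280,290,300):
        x=np.flatnonzero(m[r,230:400]);print(n,r,x.min()+230 if len(x) else None,x.max()+230 if len(x) else None,end=" | ")
    print()
# ring outline prediction at same rows for tops
z=np.load("pics/w5.npz");c=(z["K"],z["R"],z["t"])
Q=np.array([proj([.503+.025*np.cos(a),.148+.025*np.sin(a),.019],*c) for a in np.linspace(0,6.28,200)])
for r in(240,250,260,270,280,290,300):
    q=Q[abs(Q[:,1]-r)<2];print(r,q[:,0].min().round(),q[:,0].max().round()) if len(q) else 0
```

```text
0.0
w5 240 271 360 | w5 250 279 352 | w5 260 279 352 | w5 270 279 351 | w5 280 279 351 | w5 290 283 348 | w5 300 302 331 | 
w6 240 271 360 | w6 250 267 363 | w6 260 289 341 | w6 270 290 341 | w6 280 289 341 | w6 290 288 342 | w6 300 301 331 | 
240 270.0 362.0
250 266.0 365.0
260 265.0 366.0
270 267.0 365.0
280 270.0 361.0
290 278.0 353.0
300 291.0 340.0
```

The pad gap in pixels and the tip row both put the fingertips about 27 mm behind the reported TCP, so they are still just above the ring top. I'll open, then go about 17 mm lower while watching the force.

Call:
{"name": "step_arm", "arguments": {"commands": [[[0, 0, 0], [0, 0, 0], 0.75], [[0, 0, 0], [0, 0, 0], 0.75], [[0, 0, 0], [0, 0, 0], 0.75], [[0, 0, 0.004], [0, 0, 0], 0.75], [[0, 0, 0.004], [0, 0, 0], 0.75], [[0, 0, 0.003], [0, 0, 0], 0.75], [[0, 0, 0.002], [0, 0, 0], 0.75], [[0, 0, 0], [0, 0, 0], 0.65], [[0, 0, 0], [0, 0, 0], 0.55], [[0, 0, 0], [0, 0, 0], 0.5], [[0, 0, 0], [0, 0, 0], 0.5]], "force": 40}}

```text
time_s: 7.1
position: [0.5015, 0.1479, -0.019]
ee_rot: [[-0.968, 0.251, -0.0], [0.251, 0.968, 0.0], [0.0, 0.0, -1.0]]
contact_force: [-2.7, -0.0, 4.6]
grip_width: 0.566
grip_force: 41.0
```

Call:
{"name": "step_arm", "arguments": {"commands": [[[0, 0, -0.01], [0, 0, 0], 0.5], [[0, 0, -0.03], [0, 0, 0], 0.5], [[0, 0, -0.04], [0, 0, 0], 0.5], [[0, 0, -0.04], [0, 0, 0], 0.5], [[0, 0, -0.04], [0, 0, 0], 0.5], [[0, 0, -0.04], [0, 0, 0], 0.5], [[0, 0, -0.025], [0, 0, 0], 0.5], [[0, 0, 0], [0, 0, 0], 0.5], [[0, 0, 0], [0, 0, 0], 0.5], [[0, 0, 0], [0, 0, 0], 0.5], [[0, 0, 0], [0, 0, 0], 0.5]], "force": 50}}

```text
time_s: 8.2
position: [0.5003, 0.1475, 0.2037]
ee_rot: [[-0.968, 0.251, -0.004], [0.251, 0.968, -0.001], [0.004, -0.001, -1.0]]
contact_force: [0.2, -0.1, -1.6]
grip_width: 0.556
grip_force: 52.1
```

```bash
python3 lw.py w7; python3 -c "
from h import *
s=robot.read_state();Re=s['ee_rot'];p=s['position'];print(s['contact_force'],(Re.T@(np.array([.572,-.175,p[2]])-p)).round(4))
z=np.load('pics/w7.npz');c=(z['K'],z['R'],z['t'])
print([proj(p+Re@[x,0,-.026],*c).round(1) for x in(0,.005,-.005)])"
```

```text
8.2 [0.5003 0.1475 0.2037] [ 0.2  -0.1  -1.61] 0.007 0.5562455964043019
[315.  266.4] [104. 105.] [0.6156 0.1173 0.014 ]
[-0.42460437 -0.15276582 -1.46315166] [-1.503e-01 -2.943e-01 -1.000e-04]
[array([314.9, 260. ]), array([314.9, 250.7]), array([314.9, 269. ])]
```

```bash
cat > off.py <<'E'
from h import *
import sys
# held ring centre in world; arg: pic, TCP height above ring underside when grasped (signed)
n=sys.argv[1];d=float(sys.argv[2]);s=robot.read_state();Re=s['ee_rot'];p=s['position']
z=np.load(f'pics/{n}.npz');c=(z['K'],z['R'],z['t']);im=cv2.imread(f'pics/{n}.png')
m=cv2.inRange(cv2.cvtColor(im,cv2.COLOR_BGR2HSV),(12,100,70),(32,255,255))
k=[k for k in cv2.findContours(m,0,1)[0] if abs(cv2.boundingRect(k)[0]+cv2.boundingRect(k)[2]/2-315)<12 and cv2.contourArea(k)>3000][0]
k=k.reshape(-1,2);y0,y1=k[:,1].min(),k[:,1].max();x0,x1=k[:,0].min(),k[:,0].max();print("box",x0,x1,y0,y1)
from scipy.optimize import minimize
zt=p[2]-d+.016
def rows(x):
    C=p+Re@[x,0,0]
    P=np.array([proj([C[0]+.025*np.cos(a),C[1]+.025*np.sin(a),q],*c) for a in np.linspace(0,6.28,120) for q in(zt,zt-.016)]);return P[:,1].min(),P[:,1].max()
for x in np.arange(-.01,.0101,.002): print(x.round(3),np.round(rows(x),1))
E
python3 off.py w7 -0.022
python3 - <<'E'
from h import *
im=cv2.imread("pics/w7.png");cv2.imwrite("pics/c5.png",cv2.resize(im[170:370,165:465],(600,400)))
E
```

```text
box 263 367 214 318
-0.01 [228.5 336. ]
-0.008 [224.7 332.5]
-0.006 [220.9 329.1]
-0.004 [217.  325.6]
-0.002 [213.1 322. ]
0.0 [209.2 318.5]
0.002 [205.3 314.9]
0.004 [201.3 311.3]
0.006 [197.3 307.7]
0.008 [193.3 304.1]
0.01 [189.2 300.4]
```

View pics/c5.png

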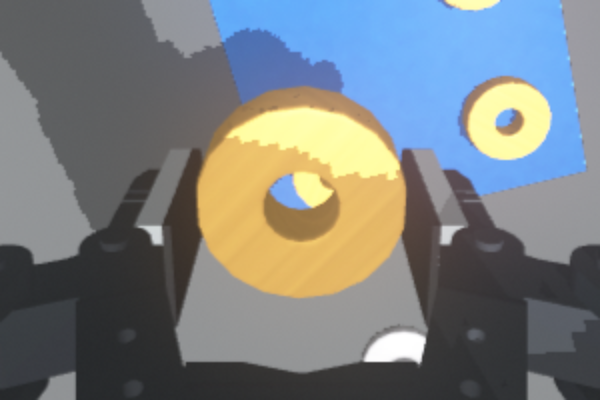

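The ring is held level, its bore centred on the jaws at about (303,195) in the crop. I'll carry it to just beyond the pan so the wrist camera can see the stem.

Call:
{"name": "step_arm", "arguments": {"commands": [[[-0.021, -0.029, -0.001], [0, 0, 0], 0.5], [[-0.021, -0.029, -0.001], [0, 0, 0], 0.5], [[-0.021, -0.029, -0.001], [0, 0, 0], 0.5], [[-0.021, -0.029, -0.001], [0, 0, 0], 0.5], [[-0.021, -0.029, -0.001], [0, 0, 0], 0.5], [[-0.021, -0.029, -0.001], [0, 0, 0], 0.5], [[-0.021, -0.029, -0.001], [0, 0, 0], 0.5], [[-0.021, -0.029, -0.001], [0, 0, 0], 0.5], [[-0.021, -0.029, -0.001], [0, 0, 0], 0.5], [[-0.021, -0.029, -0.001], [0, 0, 0], 0.5], [[0, 0, 0], [0, 0, 0], 0.5], [[0, 0, 0], [0, 0, 0], 0.5]]}}

```text
time_s: 9.45
position: [0.6316, -0.1861, 0.214]
ee_rot: [[-0.968, 0.253, -0.002], [0.253, 0.968, 0.002], [0.003, 0.001, -1.0]]
contact_force: [-0.8, -0.4, -1.4]
grip_width: 0.561
grip_force: 52.2
```

```bash
python3 lw.py w8
python3 - <<'E'
from h import *
z=np.load('pics/w8.npz');c=(z['K'],z['R'],z['t']);im=cv2.imread('pics/w8.png')
for X in([.573,-.174,.157],[.573,-.174,.2],[.573,-.174,.082]): print(proj(X,*c).round(1))
h=cv2.cvtColor(im,cv2.COLOR_BGR2HSV)
m=((h[...,1]<60)&(h[...,2]>110)).astype(np.uint8)
n,l,st,ce=cv2.connectedComponentsWithStats(m)
for i in range(1,n):
    if st[i,4]>150: print(st[i],ce[i].round(1))
cv2.imwrite('pics/m8.png',m*255)
E
```

```text
9.45 [ 0.6316 -0.1861  0.214 ] [-0.77 -0.39 -1.41] 0.031 0.5608412658159354
[603.2 354. ] [  6.2 117.5] [0.989  0.1416 0.014 ]
[315.1 266.1] [104.4 105.1] [ 0.7523 -0.2172  0.014 ]
[608.6  72.5] [47.1 72.5] [0.6078 0.1488 0.014 ]
[310.2 125.7]
[309.2 130.2]
[311.3 120.9]
[    0     0   223   400 61649] [110.4 158.6]
[  246     0   394   359 95414] [462. 162.]
[233 244  27  49 537] [245.9 267. ]
[300 256  32  19 416] [315.2 264.9]
[ 253  288  126   68 5159] [315.5 329.9]
[ 160  356   43   44 1090] [187.  381.9]
[429 356  27  30 508] [438.2 371.9]
```

```bash
cat > disc.py <<'E'
from h import *
import sys
n=sys.argv[1];zd=float(sys.argv[2])
z=np.load(f'pics/{n}.npz');c=(z['K'],z['R'],z['t']);g=cv2.cvtColor(cv2.imread(f'pics/{n}.png'),cv2.COLOR_BGR2GRAY)
u,v=proj([.573,-.174,zd],*c).round().astype(int)
print("row",g[v-3,u-70:u+71:5],"col",g[max(v-70,0):v+90:5,u-12])
r=318*.031/(c[1]@[.573,-.174,zd]+c[2])[2];print("r pred",r)
x0,y0=u-75,max(v-75,0);roi=g[y0:v+80,x0:u+75]
H=cv2.HoughCircles(cv2.GaussianBlur(roi,(3,3),0),cv2.HOUGH_GRADIENT,1,10,param1=80,param2=12,minRadius=int(r-5),maxRadius=int(r+6))
for q in ([] if H is None else H[0][:3]): print(q+[x0,y0,0],at_z(q[0]+x0,q[1]+y0,zd,*c).round(4))
for th in(130,150,170):
  m=(roi>th).astype(np.uint8);N,l,st,ce=cv2.connectedComponentsWithStats(m)
  i=l[np.clip(v-y0+8,0,99),u-x0-15]
  if i:print(th,st[i]+[x0,y0,0,0,0])
E
python3 disc.py w8 .157
```

```text
row [105 107 133 146  94 162 236 237 236 237 236 234 184 216 214 185 255 255
 255 255 255 255 255 157 154 254 213 208 172] col [134 201 101 103 105 230 231 232 231 231 233 235 234 233 230 231 232 235
 229 229 229 231 193 138 136 136 134 132 129 117 113 112]
r pred 44.78521298205893
[314.5        121.5         49.40000153] [ 0.571  -0.1704  0.157 ]
[304.5        123.5         49.40000153] [ 0.5706 -0.1774  0.157 ]
[306.5        113.5         49.40000153] [ 0.5645 -0.1744  0.157 ]
130 [  247    51   138   155 16618]
150 [  250    51   135   155 15115]
170 [ 266   76   89   93 6469]
```

```bash
cat > fit.py <<'E'
from h import *
import sys
from scipy.optimize import least_squares
n=sys.argv[1];zd=float(sys.argv[2])
z=np.load(f'pics/{n}.npz');c=(z['K'],z['R'],z['t']);g=cv2.GaussianBlur(cv2.cvtColor(cv2.imread(f'pics/{n}.png'),cv2.COLOR_BGR2GRAY),(3,3),0).astype(float)
# 3D fit: disc circle radius 31mm at height zd, maximise inside-outside contrast
A=np.linspace(0,2*np.pi,90)
def smp(X,r,zz):
    P=np.array([proj([X[0]+r*np.cos(a),X[1]+r*np.sin(a),zz],*c) for a in A]).astype(np.float32)
    return cv2.remap(g.astype(np.float32),P[:,0],P[:,1],cv2.INTER_LINEAR).ravel()
best=[]
for zz in np.arange(zd-.008,zd+.009,.004):
  for dx in np.arange(-.006,.0065,.001):
    for dy in np.arange(-.006,.0065,.001):
      X=(.573+dx,-.174+dy);d=smp(X,.0298,zz)-smp(X,.0322,zz);best.append((np.median(d)+np.mean(d),*np.round(X,4),round(zz,4)))
best.sort(reverse=True)
for b in best[:6]:print(b)
E
python3 fit.py w8 .157
```

```text
(np.float32(204.17427), np.float64(0.572), np.float64(-0.174), np.float64(0.157))
(np.float32(202.95094), np.float64(0.572), np.float64(-0.174), np.float64(0.153))
(np.float32(201.74396), np.float64(0.571), np.float64(-0.174), np.float64(0.157))
(np.float32(195.45712), np.float64(0.572), np.float64(-0.175), np.float64(0.153))
(np.float32(177.2233), np.float64(0.571), np.float64(-0.174), np.float64(0.153))
(np.float32(175.32434), np.float64(0.571), np.float64(-0.174), np.float64(0.161))
```

Call:
{"name": "step_arm", "arguments": {"commands": [[[0.016, -0.001, 0], [0, 0, 0], 0.5], [[0.016, -0.001, 0], [0, 0, 0], 0.5], [[0.016, -0.001, 0], [0, 0, 0], 0.5], [[0.015, -0.001, 0], [0, 0, 0], 0.5], [[0, 0, 0], [0, 0, 0], 0.5], [[0, 0, 0.01], [0, 0, 0], 0.5], [[0, 0, 0.01], [0, 0, 0], 0.5], [[0, 0, 0], [0, 0, 0], 0.5], [[0, 0, 0], [0, 0, 0], 0.5], [[0, 0, 0], [0, 0, 0], 0.5], [[0, 0, 0], [0, 0, 0], 0.5]]}}

```text
time_s: 10.6
position: [0.5705, -0.1739, 0.1959]
ee_rot: [[-0.968, 0.251, 0.001], [0.251, 0.968, -0.0], [-0.001, 0.0, -1.0]]
contact_force: [-0.1, -0.5, -2.1]
grip_width: 0.559
grip_force: 52.2
```

```bash
python3 lw.py w9
python3 - <<'E'
from h import *
z=np.load('pics/w9.npz');c=(z['K'],z['R'],z['t']);im=cv2.imread('pics/w9.png')
h=cv2.cvtColor(im,cv2.COLOR_BGR2HSV);m=cv2.inRange(h,(12,100,70),(32,255,255))
cs,hi=cv2.findContours(m,cv2.RETR_CCOMP,1)
for k,q in zip(cs,hi[0]):
    if cv2.contourArea(k)>60 and q[3]>=0: print("hole",cv2.boundingRect(k))
# bore interior pixel classes
for r in range(236,296,4): print(r,''.join('B' if m[r,x] else ('W' if im[r,x].min()>150 else ('g' if im[r,x].min()>80 else 'd')) for x in range(285,346)))
print(proj([.572,-.1745,.2],*c),proj([.572,-.1745,.157],*c))
E
```

```text
10.6 [ 0.5705 -0.1739  0.1959] [-0.11 -0.47 -2.08] 0.005 0.5591990813546968
[315.  266.2] [103.9 105. ] [ 0.6826 -0.2029  0.014 ]
[609.6 134. ] [46.3 65.3] [0.6088 0.1459 0.014 ]
hole (299, 255, 34, 21)
hole (315, 224, 51, 37)
236 BBBBBBBBBBBBBBBBBBBBBBBBBBBBBBBBBBWWWWWWWWWWWWWWWWWWWWWWWWWWW
240 BBBBBBBBBBBBBBBBBBBBBBBBBBBBBBBBBBWWWWWWWWWWWWWWWWWWWWWWWWWWW
244 BBBBBBBBBBBBBBBBBBBBBBBBBBBBBBBBWWWWWWWWWWWWWWWWWWWWWWWWWWWWW
248 BBBBBBBBBBBBBBBBBBBBBBBBBBBBBBBBBWWBBBWWWWWWWWWWWWWWWWWWWWWWW
252 BBBBBBBBBBBBBBBBBBBBBBBBBBBBBBBBBBBBBBBBBBBWWWWWWWWWWWWWWWWWW
256 BBBBBBBBBBBBBBBBBBBBBBBBBBWWWWWWWWWgBBBBBBBBBBBBBWWWWBBBBBWWW
260 BBBBBBBBBBBBBBBBBBgggggggWWWWWWWWWWWWWWWWWWgBBBBBBBBBBBBBBBBB
264 BBBBBBBBBBBBBBBgggggggggWWWWWWWWWWWWWWWWWWWWWWWBBBBBBBBBBBBBB
268 BBBBBBBBBBBBBBBBBggggggWWWWWWWWWWWWWWWWWWWWWgBBBBBBBBBBBBBBBB
272 BBBBBBBBBBBBBBBBBBBBBggWWWWWWWWWWWWWWWWgBBBBBBBBBBBBBBBBBBBBB
276 BBBBBBBBBBBBBBBBBBBBBBBBBBBBBBBBBBBBBBBBBBBBBBBBBBBBBBBBBBBBB
280 BBBBBBBBBBBBBBBBBBBBBBBBBBBBBBBBBBBBBBBBBBBBBBBBBBBBBBBBBBBBB
284 BBBBBBBBBBBBBBBBBBBBBBBBBBBBBBBBBBBBBBBBBBBBBBBBBBBBBBBBBBBBB
288 BBBBBBBBBBBBBBBBBBBBBBBBBBBBBBBBBBBBBBBBBBBBBBBBBBBBBBBBBBBBB
292 BBBBBBBBBBBBBBBBBBBBBBBBBBBBBBBBBBBBBBBBBBBBBBBBBBBBBBBBBBBBB
[314.36809659 243.97023596] [314.49170212 218.01133601]
```

Run:
```python
from h import *
from scipy.optimize import least_squares
z=np.load('pics/w9.npz');c=(z['K'],z['R'],z['t'])
s=robot.read_state();Re=s['ee_rot'];p=s['position'];A=np.linspace(0,2*np.pi,181)
def circ(x,zt,th,h,r):
    # local ring coords: h below top
    n=np.array([np.sin(th),0,np.cos(th)]);e=np.array([np.cos(th),0,-np.sin(th)])
    C=np.array([x,0,zt])+n*h
    return np.array([proj(p+Re@(C+r*(np.cos(a)*e+np.sin(a)*np.array([0,1,0]))),*c) for a in A])
def obs(q):
    T=circ(*q,0,.025);B=circ(*q,.016,.025);t=circ(*q,0,.0085);b=circ(*q,.016,.0085)
    return np.array([np.ptp(T[:,0]),min(T[:,1].min(),B[:,1].min()),T[:,1].max(),t[:,1].min(),t[:,1].max(),b[:,1].max()])
o=np.array([105,213.5,318.5,255.5,291,275.8])
for th in(0,None):
    f=(lambda q:obs((q[0],q[1],0))-o) if th==0 else (lambda q:obs(q)-o)
    r=least_squares(f,[-.002,-.034] if th==0 else [-.002,-.034,0.],x_scale=.001);print(r.x,r.fun.round(1))
```

```text
[-0.00382729 -0.03364298] [ 0.3  0.1  0.6  2.6 -1.  -2.5]
[-0.00351588 -0.03291821 -0.08022591] [-0.2  0.3  1.6  0.7 -1.7 -1. ]
```

Call:
{"name": "step_arm", "arguments": {"commands": [[[0.002, 0, 0], [0, 0, 0], 0.5], [[0, 0, 0.005], [0, 0, 0], 0.5], [[0, 0, 0.005], [0, 0, 0], 0.5], [[0, 0, 0.005], [0, 0, 0], 0.5], [[0, 0, 0.003], [0, 0, 0], 0.5], [[0, 0, 0.003], [0, 0, 0], 0.5], [[0, 0, 0.003], [0, 0, 0], 0.5], [[0, 0, 0.003], [0, 0, 0], 0.5], [[0, 0, 0], [0, 0, 0], 0.5], [[0, 0, 0], [0, 0, 0], 0.5]]}}

```text
time_s: 11.65
position: [0.5682, -0.1732, 0.1687]
ee_rot: [[-0.968, 0.251, 0.0], [0.251, 0.968, 0.0], [-0.0, 0.0, -1.0]]
contact_force: [0.4, 0.3, -2.1]
grip_width: 0.558
grip_force: 52.2
```

```bash
cat > pan.py <<'E'
from h import *
import sys
# disc height tracking: scene/side view; compare against stem/pointer: pointer tip search skipped; use disc-edge fit at known x,y
def height(n,X=(.572,-.1745),lo=.09,hi=.17):
    im,K,R,t=shot(n);g=cv2.GaussianBlur(cv2.cvtColor(im,cv2.COLOR_BGR2GRAY),(3,3),0).astype(np.float32)
    A=np.linspace(0,2*np.pi,90);b=[]
    for dx in(-.003,0,.003):
     for dy in(-.003,0,.003):
      for z in np.arange(lo,hi,.001):
        v=[]
        for r in(.029,.033):
            P=np.array([proj([X[0]+dx+r*np.cos(a),X[1]+dy+r*np.sin(a),z],K,R,t) for a in A]).astype(np.float32)
            v.append(cv2.remap(g,P[:,0],P[:,1],cv2.INTER_LINEAR).ravel())
        d=v[0]-v[1];b.append((np.sort(d)[:60].mean()+np.median(d),round(z,4),dx,dy))
    b.sort(reverse=True);return b[:3]
if __name__=="__main__":
    s=robot.read_state();print(s["time_s"],s["position"].round(4),s["contact_force"].round(2),s["moment"].round(3))
    for n in("scene","side"):print(n,[(round(float(q[0])),float(q[1]),q[2],q[3]) for q in height(n)])
E
python3 pan.py
```

```text
11.65 [ 0.5682 -0.1732  0.1687] [ 0.44  0.29 -2.12] [ 0.015 -0.058  0.023]
scene [(47, 0.157, 0, 0), (47, 0.158, 0, 0), (46, 0.153, -0.003, -0.003)]
side [(33, 0.154, 0.003, -0.003), (33, 0.155, 0.003, -0.003), (32, 0.16, 0, 0.003)]
```

```bash
cat > fz.py <<'E'
from h import *
F=[]
for i in range(7):
    F.append(robot.read_state()["contact_force"]);robot.get_image("wrist")
F=np.array(F);s=robot.read_state();print(s["time_s"],s["position"].round(4),"mean",F.mean(0).round(2),"sd",F.std(0).round(2))
E
python3 fz.py
```

```text
12.1 [ 0.5683 -0.1732  0.1688] mean [ 0.2   0.27 -1.75] sd [0.47 0.52 0.42]
```

Call:
{"name": "step_arm", "arguments": {"commands": [[[0, 0, 0.003], [0, 0, 0], 0.5], [[0, 0, 0.003], [0, 0, 0], 0.5], [[0, 0, 0.003], [0, 0, 0], 0.5], [[0, 0, 0.003], [0, 0, 0], 0.5], [[0, 0, 0.003], [0, 0, 0], 0.5], [[0, 0, 0.003], [0, 0, 0], 0.5], [[0, 0, 0.003], [0, 0, 0], 0.5], [[0, 0, 0.003], [0, 0, 0], 0.5], [[0, 0, 0], [0, 0, 0], 0.5], [[0, 0, 0], [0, 0, 0], 0.5]]}}

```text
time_s: 13.1
position: [0.5682, -0.1732, 0.1447]
ee_rot: [[-0.968, 0.251, -0.0], [0.251, 0.968, 0.0], [0.0, 0.0, -1.0]]
contact_force: [0.2, 0.0, -1.4]
grip_width: 0.561
grip_force: 52.2
```

```bash
python3 fz.py
```

```text
13.45 [ 0.5683 -0.1732  0.1448] mean [ 0.4  -0.31 -1.79] sd [0.31 0.35 0.33]
```

Call:
{"name": "step_arm", "arguments": {"commands": [[[0, 0, 0.002], [0, 0, 0], 0.5], [[0, 0, 0.002], [0, 0, 0], 0.5], [[0, 0, 0.002], [0, 0, 0], 0.5], [[0, 0, 0.002], [0, 0, 0], 0.5], [[0, 0, 0.002], [0, 0, 0], 0.5], [[0, 0, 0.002], [0, 0, 0], 0.5], [[0, 0, 0.002], [0, 0, 0], 0.5], [[0, 0, 0], [0, 0, 0], 0.5], [[0, 0, 0], [0, 0, 0], 0.5]]}}

```text
time_s: 14.35
position: [0.5681, -0.1731, 0.1307]
ee_rot: [[-0.968, 0.251, -0.0], [0.251, 0.968, 0.0], [0.0, 0.0, -1.0]]
contact_force: [-1.0, 0.7, -0.6]
grip_width: 0.564
grip_force: 52.2
```

```bash
python3 fz.py; python3 pan.py
```

```text
14.7 [ 0.5682 -0.1732  0.1308] mean [-0.66  0.37 -0.95] sd [0.29 0.45 0.64]
14.7 [ 0.5682 -0.1732  0.1308] [-0.76 -0.28 -1.11] [0.046 0.103 0.048]
scene [(29, 0.147, -0.003, -0.003), (29, 0.148, -0.003, -0.003), (29, 0.146, -0.003, -0.003)]
side [(11, 0.154, 0, 0.003), (11, 0.153, 0, 0.003), (11, 0.149, 0.003, -0.003)]
```

Call:
{"name": "step_arm", "arguments": {"commands": [[[0, 0, 0.002], [0, 0, 0], 0.5], [[0, 0, 0.002], [0, 0, 0], 0.5], [[0, 0, 0.001], [0, 0, 0], 0.5], [[0, 0, 0], [0, 0, 0], 0.5], [[0, 0, 0], [0, 0, 0], 0.5]]}}

```text
time_s: 15.3
position: [0.5684, -0.1732, 0.1258]
ee_rot: [[-0.968, 0.251, 0.0], [0.251, 0.968, -0.0], [-0.0, 0.0, -1.0]]
contact_force: [0.0, 0.3, -1.1]
grip_width: 0.562
grip_force: 52.3
```

```bash
python3 fz.py;python3 fz.py
```

```text
15.65 [ 0.5684 -0.1733  0.1258] mean [ 0.33 -0.27 -0.37] sd [0.57 0.35 0.65]
16.0 [ 0.5683 -0.1732  0.1257] mean [ 0.67 -0.26  0.17] sd [0.47 0.56 0.42]
```

Call:
{"name": "step_arm", "arguments": {"commands": [[[0, 0, 0], [0, 0, 0], 0.57], [[0, 0, 0], [0, 0, 0], 0.6], [[0, 0, 0], [0, 0, 0], 0.65], [[0, 0, 0], [0, 0, 0], 0.7], [[0, 0, 0], [0, 0, 0], 0.75], [[0, 0, 0], [0, 0, 0], 0.75]], "force": 20}}

```text
time_s: 16.6
position: [0.5682, -0.1732, 0.1257]
ee_rot: [[-0.968, 0.251, -0.0], [0.251, 0.968, 0.0], [0.0, 0.0, -1.0]]
contact_force: [0.2, 0.6, -0.9]
grip_width: 0.749
grip_force: 0.0
```

```bash
python3 fz.py
cat > off2.py <<'E'
from h import *
import sys
from scipy.optimize import least_squares
# fit ring pose (x,y,ztop in tool) from outer bbox + bore hole bottom edge in a wrist picture
s=robot.read_state();Re=s['ee_rot'];p=s['position'];im,*c=shot('wrist');cv2.imwrite(f'pics/{sys.argv[1]}.png',im)
m=cv2.inRange(cv2.cvtColor(im,cv2.COLOR_BGR2HSV),(12,100,70),(32,255,255))
k=[k for k in cv2.findContours(m,0,1)[0] if abs(cv2.boundingRect(k)[0]+cv2.boundingRect(k)[2]/2-315)<25 and cv2.contourArea(k)>2000]
k=np.vstack(k).reshape(-1,2);o=np.array([k[:,0].min()-.5,k[:,0].max()+.5,k[:,1].min()-.5,k[:,1].max()+.5]);print("box",o)
A=np.linspace(0,2*np.pi,121);H=float(sys.argv[2]) if len(sys.argv)>2 else .016
def f(q):
    P=np.array([proj(p+Re@[q[0]+.025*np.cos(a),q[1]+.025*np.sin(a),q[2]+h],*c) for a in A for h in(0,H)])
    return np.array([P[:,0].min(),P[:,0].max(),P[:,1].min(),P[:,1].max()])-o
r=least_squares(f,[-.003,0,-.033],x_scale=.001);print("tool",r.x.round(4),"res",r.fun.round(1),"world top",(p+Re@r.x).round(4))
E
python3 off2.py w10
```

```text
16.95 [ 0.5682 -0.1732  0.1257] mean [ 0.31  0.26 -0.07] sd [0.27 0.26 0.47]
box [262.5 367.5 211.5 315.5]
tool [-0.0031  0.0001 -0.0321] res [ 0.3 -0.3 -0.3  0.3] world top [ 0.5712 -0.1738  0.1578]
```

The release was clean, and the ring lies around the stem. Now for the second weight, at (0.5015,0.2475).

Call:
{"name": "step_arm", "arguments": {"commands": [[[0, 0, -0.01], [0, 0, 0], 0.75], [[0, 0, -0.02], [0, 0, 0], 0.75], [[0, 0, -0.03], [0, 0, 0], 0.75], [[0, 0, -0.02], [0, 0, 0], 0.75], [[0.017, 0.039, 0], [0, 0, 0], 0.75], [[0.017, 0.039, 0], [0, 0, 0], 0.75], [[0.017, 0.039, 0], [0, 0, 0], 0.75], [[0.017, 0.039, 0], [0, 0, 0], 0.75], [[0.017, 0.039, 0], [0, 0, 0], 0.75], [[0.017, 0.039, 0], [0, 0, 0], 0.75], [[0.017, 0.039, 0], [0, 0, 0], 0.75], [[0.017, 0.039, 0], [0, 0, 0], 0.75]]}}

```text
time_s: 18.2
position: [0.5147, 0.1647, 0.2068]
ee_rot: [[-0.968, 0.251, 0.001], [0.251, 0.968, 0.0], [-0.001, 0.001, -1.0]]
contact_force: [1.6, 0.4, -0.2]
grip_width: 0.75
grip_force: 0.0
```

Call:
{"name": "step_arm", "arguments": {"commands": [[[0.017, 0.039, 0], [0, 0, 0], 0.75], [[0.017, 0.039, 0.02], [0, 0, 0], 0.75], [[0, 0, 0.04], [0, 0, 0], 0.75], [[0, 0, 0.04], [0, 0, 0], 0.75], [[0, 0, 0.04], [0, 0, 0], 0.75], [[0, 0, 0.02], [0, 0, 0], 0.75], [[0, 0, 0], [0, 0, 0], 0.75], [[0, 0, 0], [0, 0, 0], 0.75], [[0, 0, 0], [0, 0, 0], 0.75]]}}

```text
time_s: 19.1
position: [0.5035, 0.2477, 0.0479]
ee_rot: [[-0.968, 0.251, 0.004], [0.251, 0.968, 0.001], [-0.003, 0.002, -1.0]]
contact_force: [0.1, -0.2, 0.1]
grip_width: 0.749
grip_force: 0.0
```

```bash
python3 lw.py w11
```

```text
19.1 [0.5035 0.2477 0.0479] [ 0.05 -0.17  0.08] 0.005 0.7491081469538754
[349.2 326.6] [57.7 67.6] [0.5941 0.2509 0.014 ]
[313.  215.9] [72.3 72.8] [0.5016 0.247  0.014 ]
```

Call:
{"name": "step_arm", "arguments": {"commands": [[[0, 0, 0.025], [0, 0, 0], 0.75], [[0, 0, 0.025], [0, 0, 0], 0.75], [[0, 0, 0.01], [0, 0, 0], 0.75], [[0, 0, 0.005], [0, 0, 0], 0.75], [[0, 0, 0.003], [0, 0, 0], 0.75], [[0, 0, 0], [0, 0, 0], 0.75], [[0, 0, 0], [0, 0, 0], 0.65], [[0, 0, 0], [0, 0, 0], 0.55], [[0, 0, 0], [0, 0, 0], 0.5], [[0, 0, 0], [0, 0, 0], 0.5]], "force": 50}}

```text
time_s: 20.15
position: [0.5024, 0.247, -0.0208]
ee_rot: [[-0.968, 0.251, 0.002], [0.251, 0.968, 0.0], [-0.002, 0.0, -1.0]]
contact_force: [-1.6, -1.6, 6.4]
grip_width: 0.565
grip_force: 50.4
```

Call:
{"name": "step_arm", "arguments": {"commands": [[[0, 0, -0.01], [0, 0, 0], 0.5], [[0, 0, -0.04], [0, 0, 0], 0.5], [[0, 0, -0.045], [0, 0, 0], 0.5], [[0, 0, -0.045], [0, 0, 0], 0.5], [[0, 0, -0.045], [0, 0, 0], 0.5], [[0, 0, -0.025], [0, 0, 0], 0.5], [[-0.017, -0.039, 0], [0, 0, 0], 0.5], [[-0.017, -0.039, 0], [0, 0, 0], 0.5], [[-0.017, -0.039, 0], [0, 0, 0], 0.5], [[-0.017, -0.039, 0], [0, 0, 0], 0.5], [[-0.017, -0.039, 0], [0, 0, 0], 0.5], [[-0.017, -0.039, 0], [0, 0, 0], 0.5]]}}

```text
time_s: 21.35
position: [0.5411, -0.0066, 0.1881]
ee_rot: [[-0.968, 0.251, -0.0], [0.251, 0.968, 0.0], [0.0, 0.0, -1.0]]
contact_force: [0.4, 0.4, -2.5]
grip_width: 0.562
grip_force: 53.0
```

Call:
{"name": "step_arm", "arguments": {"commands": [[[-0.017, -0.039, 0], [0, 0, 0], 0.5], [[-0.017, -0.039, 0], [0, 0, 0], 0.5], [[-0.017, -0.039, 0], [0, 0, 0], 0.5], [[-0.017, -0.039, 0], [0, 0, 0], 0.5], [[0, 0, 0], [0, 0, 0], 0.5], [[0, 0, 0], [0, 0, 0], 0.5], [[0, 0, 0], [0, 0, 0], 0.5], [[0, 0, 0], [0, 0, 0], 0.5]]}}

```text
time_s: 22.15
position: [0.5679, -0.1718, 0.1878]
ee_rot: [[-0.968, 0.249, -0.0], [0.249, 0.968, 0.001], [0.0, 0.0, -1.0]]
contact_force: [0.4, -0.8, -2.9]
grip_width: 0.56
grip_force: 53.1
```

```bash
python3 fz.py; python3 off2.py w12
cat > trav.py <<'E'
from h import *
# travel from the pointer's bracket / green band: topmost gold ring (pan ring) top height by scene+side, x,y known
def top(n,X=(.572,-.1745)):
    im,K,R,t=shot(n);m=cv2.inRange(cv2.cvtColor(im,cv2.COLOR_BGR2HSV),(12,110,60),(32,255,255))
    u,v=proj([*X,.14],K,R,t).astype(int);w=m[v-40:v+45,u-25:u+25];ys,xs=np.nonzero(w)
    return (xs.min()+u-25,xs.max()+u-25,ys.min()+v-40,ys.max()+v-40),(K,R,t)
if __name__=="__main__":
    for n in("scene","side"):
        b,c=top(n);print(n,b,"for z_under,h:")
        A=np.linspace(0,6.28,90)
        for z in np.arange(.09,.166,.005):
            P=np.array([proj([.572+.025*np.cos(a),-.1745+.025*np.sin(a),z],*c) for a in A]);print(round(z,3),P[:,1].max().round(1),end="; ")
        print()
E
python3 trav.py
```

```text
22.5 [ 0.5683 -0.1728  0.1878] mean [ 0.3   0.32 -2.9 ] sd [0.49 0.75 0.16]
box [261.5 368.5 182.5 318.5]
tool [ 0.0125  0.0001 -0.0497] res [-7.2  7.2  7.7 -7.7] world top [ 0.5562 -0.1695  0.2375]
scene (np.int64(211), np.int64(238), np.int64(140), np.int64(181)) for z_under,h:
0.09 197.8; 0.095 196.5; 0.1 195.1; 0.105 193.8; 0.11 192.4; 0.115 191.0; 0.12 189.6; 0.125 188.2; 0.13 186.8; 0.135 185.4; 0.14 183.9; 0.145 182.5; 0.15 181.0; 0.155 179.6; 0.16 178.1; 0.165 176.6; 
side (np.int64(363), np.int64(386), np.int64(105), np.int64(144)) for z_under,h:
0.09 162.3; 0.095 160.8; 0.1 159.3; 0.105 157.7; 0.11 156.1; 0.115 154.6; 0.12 153.0; 0.125 151.4; 0.13 149.8; 0.135 148.1; 0.14 146.5; 0.145 144.9; 0.15 143.2; 0.155 141.5; 0.16 139.8; 0.165 138.1;
```

Call:
{"name": "step_arm", "arguments": {"commands": [[[0, -0.001, 0.006], [0, 0, 0], 0.5], [[0, 0, 0.006], [0, 0, 0], 0.5], [[0, 0, 0.006], [0, 0, 0], 0.5], [[0, 0, 0.004], [0, 0, 0], 0.5], [[0, 0, 0.003], [0, 0, 0], 0.5], [[0, 0, 0.003], [0, 0, 0], 0.5], [[0, 0, 0.003], [0, 0, 0], 0.5], [[0, 0, 0.003], [0, 0, 0], 0.5], [[0, 0, 0.003], [0, 0, 0], 0.5], [[0, 0, 0.003], [0, 0, 0], 0.5], [[0, 0, 0.002], [0, 0, 0], 0.5], [[0, 0, 0], [0, 0, 0], 0.5]]}}

```text
time_s: 23.85
position: [0.5683, -0.1742, 0.1456]
ee_rot: [[-0.968, 0.251, 0.001], [0.251, 0.968, -0.0], [-0.001, 0.0, -1.0]]
contact_force: [1.0, -0.3, -0.6]
grip_width: 0.557
grip_force: 53.3
```

```bash
python3 fz.py
```

```text
24.2 [ 0.5682 -0.1742  0.1459] mean [ 1.11 -0.26 -1.13] sd [0.52 0.34 0.39]
```

```bash
python3 trav.py | grep -v ";"; python3 pan.py
python3 - <<'E'
from h import *
im=cv2.imread('pics/w12.png');m=cv2.inRange(cv2.cvtColor(im,cv2.COLOR_BGR2HSV),(12,100,70),(32,255,255))
i2,*c=shot('wrist');cv2.imwrite('pics/w13.png',i2);m2=cv2.inRange(cv2.cvtColor(i2,cv2.COLOR_BGR2HSV),(12,100,70),(32,255,255))
for M,I in((m,im),(m2,i2)):
  for r in range(180,322,6): print(r,''.join('B' if M[r,x] else ('W' if I[r,x].min()>150 else ('g' if I[r,x].min()>80 else 'd')) for x in range(257,374,2)))
E
```

```text
scene (np.int64(214), np.int64(239), np.int64(154), np.int64(184)) for z_under,h:
side (np.int64(362), np.int64(384), np.int64(120), np.int64(148)) for z_under,h:
24.3 [ 0.5682 -0.1742  0.1458] [ 1.34 -0.78 -0.94] [-0.029 -0.324  0.   ]
scene [(52, 0.132, 0, 0), (52, 0.131, 0, 0), (50, 0.128, -0.003, -0.003)]
side [(28, 0.133, 0, 0), (28, 0.136, 0, 0.003), (28, 0.135, 0, 0.003)]
180 WWddddddgddggdddggggWWWWWWWWWWWWWWWWWWWgggggggggggggggggWWW
186 gWdddddddddddggWWWWWWgBBBBBBBBBBBBBBBWWWWWWWggggggggggggWWW
192 gWdddddddddgWWWWWBBBBBBBBBWWWWWWWWWWWWBBBgWWWWWgggggggggWWW
198 gWdddddddgWWWWBBBBBBBBBBBWWWWWWWWWWWWWWWWWBBWWWWggggggggWWW
204 gWddddddgWWWWBBBBBBBBBBBBBBBBBBBWWBWWWWWWWWWWBWWWWggggggWWW
210 ggWddddgWWWWBBBBBBBBBBBBBBBBBBBBBBBBBBWWWWWWWWWWWWWggggWWWW
216 gggggddWWWWBBBBBBBBBBBBBBBBBBBBBBBBBBBBBWWWWWWWWWWWggWWWWWW
222 gggggggWWWWBBBBBBBBBBBBBBBBBBBBBBBBBBBBBBBBBBBBWWWWgWWWWWWW
228 ggggggggWWgBBBBBBBBBBBBBBBBBBBBBWWWWWWWWWBBBBBBBgWWWWWWWWWW
234 ggggggggBBBBBBBBBBBBBBBBBBBBBBBWWWWWWWWWWWWWWWWBBBBWWWWWWWW
240 ggggggBBBBBBBBBBBBBBBBBBBBBBBBBWWWWWWWWWWWWWWWWWWWBBBWWWWWW
246 ggdddBBBBB
[... 1653 characters left out ...]
 dddBBBBBBBBBBBBBBBBBBBBBBWWWWWWWWWWBBBBBBWWWBBBBWWWWBBBBddd
264 dddBBBBBBBBBBBBBBBBBBBBBgWWWWWWWWWWWBBBBBBBBBBBBBBBBBBBBddd
270 dddBBBBBBBBBBBBBBBBBBBBBBBWWWWWWWWgBBBBBBBBBBBBBBBBBBBBBddd
276 dddBBBBBBBBBBBBBBBBBBBBBBBBBBBBBBBBBBBBBBBBBBBBBBBBBBBBBddd
282 dddBBBBBBBBBBBBBBBBBBBBBBBBBBBBBBBBBBBBBBBBBBBBBBBBBBBBBddd
288 ddddBBBBBBBBBBBBBBBBBBBBBBBBBBBBBBBBBBBBBBBBBBBBBBBBBBBdddd
294 ddddggBBBBBBBBBBBBBBBBBBBBBBBBBBBBBBBBBBBBBBBBBBBBBBBWWgddd
300 dddgggggBBBBBBBBBBBBBBBBBBBBBBBBBBBBBBBBBBBBBBBBBBBWWWWWgdd
306 ddggggggggggBBBBBBBBBBBBBBBBBBBBBBBBBBBBBBBBBBBBWWWWgWWWWdd
312 dgggggggggggWWWgBBBBBBBBBBBBBBBBBBBBBBBBBBBgggggggWWggWgWgd
318 gWWWWWWgWWgWWWWWggggggWWBBBBBBBBBBgWWWWWWgggggggWgWWWWWWWWg
```

The second ring has caught on the stem's taper and pushed the pan down to 0.132, and the side force says it needs to go +x. I'll raise slowly so the pan follows, then shift.

Call:
{"name": "step_arm", "arguments": {"commands": [[[0, 0, -0.002], [0, 0, 0], 0.5], [[0, 0, -0.002], [0, 0, 0], 0.5], [[0, 0, -0.002], [0, 0, 0], 0.5], [[0, 0, -0.002], [0, 0, 0], 0.5], [[0, 0, -0.002], [0, 0, 0], 0.5], [[0, 0, -0.002], [0, 0, 0], 0.5], [[0, 0, -0.002], [0, 0, 0], 0.5], [[0, 0, -0.003], [0, 0, 0], 0.5], [[0, 0, -0.004], [0, 0, 0], 0.5], [[0, 0, -0.004], [0, 0, 0], 0.5], [[0, 0, 0], [0, 0, 0], 0.5], [[0, 0, 0], [0, 0, 0], 0.5]]}}

```text
time_s: 25.65
position: [0.5679, -0.1742, 0.1708]
ee_rot: [[-0.968, 0.251, 0.0], [0.251, 0.968, 0.0], [-0.0, 0.0, -1.0]]
contact_force: [0.1, -0.2, -3.5]
grip_width: 0.563
grip_force: 53.1
```

```bash
python3 fz.py; python3 pan.py
python3 - <<'E'
from h import *
# held ring: fit x,z from bore hole lower edge + outer lower edge (uncontaminated), ring 1 vs 2 pictures
from scipy.optimize import least_squares
s=robot.read_state();Re=s['ee_rot'];p=s['position'];im,*c=shot('wrist');cv2.imwrite('pics/w14.png',im)
m=cv2.inRange(cv2.cvtColor(im,cv2.COLOR_BGR2HSV),(12,100,70),(32,255,255))
col=m[:,314:318].max(1);print("low edge",np.flatnonzero(col[280:340]).max()+280,"hole rows",[r for r in range(245,290) if m[r,312:318].sum()==0])
row=np.flatnonzero(m[280]);row=row[(row>240)&(row<390)];print("w280",row.min(),row.max())
A=np.linspace(0,6.28,181)
for x in(-.006,-.005,-.004,-.003,-.002,-.001,0):
    r=[]
    for zt in(-.0335,-.0355):
        C=lambda R,h:np.array([proj(p+Re@[x+R*np.cos(a),R*np.sin(a),zt+h],*c)for a in A])
        r+=[C(.025,0)[:,1].max().round(1),np.ptp(C(.025,0)[:,0]).round(1),C(.0085,.016)[:,1].max().round(1),C(.0085,0)[:,1].min().round(1)]
    print(x,r)
E
```

```text
26.0 [ 0.5679 -0.1741  0.1705] mean [ 0.18 -0.08 -3.08] sd [0.25 0.19 0.48]
26.0 [ 0.5679 -0.1741  0.1705] [ 0.12  0.28 -3.26] [-0.025  0.007 -0.014]
scene [(51, 0.144, 0, 0), (50, 0.149, 0.003, 0.003), (50, 0.145, 0, 0)]
side [(24, 0.145, 0, 0), (23, 0.146, 0, 0.003), (23, 0.144, 0, 0)]
low edge 318 hole rows [256, 257, 258, 259, 260, 261, 271, 272, 273]
w280 263 367
-0.006 [np.float64(322.5), np.float64(104.7), np.float64(276.7), np.float64(262.1), np.float64(325.2), np.float64(106.1), np.float64(278.7), np.float64(264.1)]
-0.005 [np.float64(320.8), np.float64(104.9), np.float64(275.0), np.float64(260.2), np.float64(323.5), np.float64(106.3), np.float64(277.0), np.float64(262.2)]
-0.004 [np.float64(319.1), np.float64(105.1), np.float64(273.4), np.float64(258.2), np.float64(321.7), np.float64(106.5), np.float64(275.3), np.float64(260.2)]
-0.003 [np.float64(317.4), np.float64(105.3), np.float64(271.7), np.float64(256.3), np.float64(320.0), np.float64(106.7), np.float64(273.6), np.float64(258.3)]
-0.002 [np.float64(315.7), np.float64(105.5), np.float64(270.0), np.float64(254.3), np.float64(318.3), np.float64(106.9), np.float64(271.9), np.float64(256.3)]
-0.001 [np.float64(314.0), np.float64(105.7), np.float64(268.3), np.float64(252.4), np.float64(316.5), np.float64(107.1), np.float64(270.2), np.float64(254.3)]
0 [np.float64(312.2), np.float64(105.9), np.float64(266.6), np.float64(250.4), np.float64(314.8), np.float64(107.3), np.float64(268.5), np.float64(252.3)]
```

Call:
{"name": "step_arm", "arguments": {"commands": [[[-0.003, 0, 0], [0, 0, 0], 0.5], [[0, 0, 0], [0, 0, 0], 0.5], [[0, 0, 0.003], [0, 0, 0], 0.5], [[0, 0, 0.003], [0, 0, 0], 0.5], [[0, 0, 0.003], [0, 0, 0], 0.5], [[0, 0, 0.003], [0, 0, 0], 0.5], [[0, 0, 0.003], [0, 0, 0], 0.5], [[0, 0, 0.003], [0, 0, 0], 0.5], [[0, 0, 0.003], [0, 0, 0], 0.5], [[0, 0, 0], [0, 0, 0], 0.5]]}}

```text
time_s: 27.15
position: [0.5705, -0.1747, 0.1491]
ee_rot: [[-0.968, 0.251, -0.001], [0.251, 0.968, 0.0], [0.001, 0.0, -1.0]]
contact_force: [0.1, 1.1, -3.4]
grip_width: 0.561
grip_force: 53.1
```

```bash
python3 fz.py; python3 pan.py
```

```text
27.5 [ 0.571  -0.175   0.1499] mean [-0.11 -0.05 -2.84] sd [0.36 0.89 0.47]
27.5 [ 0.571  -0.175   0.1499] [ 0.4   0.19 -2.89] [-0.003 -0.027  0.032]
scene [(43, 0.14, -0.003, -0.003), (43, 0.147, 0.003, 0), (43, 0.144, 0, 0)]
side [(25, 0.141, 0.003, 0.003), (24, 0.142, 0.003, 0.003), (24, 0.145, 0, 0.003)]
```

Call:
{"name": "step_arm", "arguments": {"commands": [[[0, 0, 0.003], [0, 0, 0], 0.5], [[0, 0, 0.003], [0, 0, 0], 0.5], [[0, 0, 0.002], [0, 0, 0], 0.5], [[0, 0, 0.002], [0, 0, 0], 0.5], [[0, 0, 0.002], [0, 0, 0], 0.5], [[0, 0, 0.002], [0, 0, 0], 0.5], [[0, 0, 0.002], [0, 0, 0], 0.5], [[0, 0, 0.002], [0, 0, 0], 0.5], [[0, 0, 0.002], [0, 0, 0], 0.5], [[0, 0, 0.002], [0, 0, 0], 0.5], [[0, 0, 0.002], [0, 0, 0], 0.5], [[0, 0, 0], [0, 0, 0], 0.5]]}}

```text
time_s: 28.8
position: [0.5708, -0.1749, 0.1255]
ee_rot: [[-0.968, 0.251, -0.0], [0.251, 0.968, 0.0], [0.0, 0.0, -1.0]]
contact_force: [-0.2, 0.4, -1.4]
grip_width: 0.559
grip_force: 53.2
```

```bash
python3 fz.py
```

```text
29.15 [ 0.5708 -0.1749  0.1257] mean [-0.73  0.45 -1.43] sd [0.4  0.55 0.52]
```

Call:
{"name": "step_arm", "arguments": {"commands": [[[0, 0, 0.002], [0, 0, 0], 0.5], [[0, 0, 0.002], [0, 0, 0], 0.5], [[0, 0, 0.002], [0, 0, 0], 0.5], [[0, 0, 0.002], [0, 0, 0], 0.5], [[0, 0, 0], [0, 0, 0], 0.5], [[0, 0, 0], [0, 0, 0], 0.5]]}}

```text
time_s: 29.75
position: [0.571, -0.175, 0.1177]
ee_rot: [[-0.968, 0.251, 0.0], [0.251, 0.968, -0.0], [-0.0, 0.0, -1.0]]
contact_force: [-0.1, -0.1, -0.9]
grip_width: 0.564
grip_force: 53.3
```

```bash
python3 fz.py;python3 fz.py
```

```text
30.1 [ 0.5711 -0.175   0.1178] mean [ 0.01  0.01 -0.32] sd [0.48 0.48 0.4 ]
30.45 [ 0.5711 -0.175   0.1178] mean [ 0.66 -0.09 -0.2 ] sd [0.37 0.19 0.36]
```

Call:
{"name": "step_arm", "arguments": {"commands": [[[0, 0, 0.001], [0, 0, 0], 0.5], [[0, 0, 0], [0, 0, 0], 0.5], [[0, 0, 0], [0, 0, 0], 0.5], [[0, 0, 0], [0, 0, 0], 0.57], [[0, 0, 0], [0, 0, 0], 0.6], [[0, 0, 0], [0, 0, 0], 0.65], [[0, 0, 0], [0, 0, 0], 0.7], [[0, 0, 0], [0, 0, 0], 0.75], [[0, 0, 0], [0, 0, 0], 0.75]], "force": 20}}

```text
time_s: 31.35
position: [0.5708, -0.1749, 0.1166]
ee_rot: [[-0.968, 0.251, -0.0], [0.251, 0.968, 0.0], [0.0, 0.0, -1.0]]
contact_force: [-0.4, -0.6, 0.8]
grip_width: 0.748
grip_force: 0.0
```

Call:
{"name": "step_arm", "arguments": {"commands": [[[0, 0, -0.01], [0, 0, 0], 0.75], [[0, 0, -0.02], [0, 0, 0], 0.75], [[0, 0, -0.03], [0, 0, 0], 0.75], [[0, 0, -0.03], [0, 0, 0], 0.75], [[0.017, 0.039, 0], [0, 0, 0], 0.75], [[0.017, 0.039, 0], [0, 0, 0], 0.75], [[0.017, 0.039, 0], [0, 0, 0], 0.75], [[0.017, 0.039, 0], [0, 0, 0], 0.75], [[0, 0, 0], [0, 0, 0], 0.75], [[0, 0, 0], [0, 0, 0], 0.75]]}}

```text
time_s: 32.35
position: [0.5443, -0.0061, 0.2076]
ee_rot: [[-0.968, 0.249, 0.001], [0.249, 0.968, -0.001], [-0.001, -0.0, -1.0]]
contact_force: [0.1, 0.2, 0.0]
grip_width: 0.751
grip_force: 0.0
```

```bash
python3 pan.py; python3 trav.py
python3 - <<'E'
from h import *
im,*c=shot("scene");print("green rows/pointer")
u,v=proj([.63,-.195,.07],*c).astype(int)
h=cv2.cvtColor(im,cv2.COLOR_BGR2HSV)
for y in range(v-22,v+24): print(y,''.join('G' if 40<h[y,x,0]<80 and h[y,x,1]>100 else 'R' if (h[y,x,0]<8 or h[y,x,0]>170) and h[y,x,1]>120 and h[y,x,2]>60 else 'W' if h[y,x,2]>150 else '+' if h[y,x,2]>70 else '.' for x in range(u-18,u+25)))
E
```

```text
32.35 [ 0.5443 -0.0061  0.2076] [0.09 0.21 0.04] [-0.023 -0.031  0.001]
scene [(63, 0.124, 0.003, 0), (63, 0.121, 0, 0), (63, 0.117, -0.003, -0.003)]
side [(51, 0.121, 0, 0), (50, 0.122, 0, 0), (50, 0.123, 0, 0.003)]
scene (np.int64(216), np.int64(239), np.int64(164), np.int64(187)) for z_under,h:
0.09 197.8; 0.095 196.5; 0.1 195.1; 0.105 193.8; 0.11 192.4; 0.115 191.0; 0.12 189.6; 0.125 188.2; 0.13 186.8; 0.135 185.4; 0.14 183.9; 0.145 182.5; 0.15 181.0; 0.155 179.6; 0.16 178.1; 0.165 176.6; 
side (np.int64(362), np.int64(382), np.int64(129), np.int64(151)) for z_under,h:
0.09 162.3; 0.095 160.8; 0.1 159.3; 0.105 157.7; 0.11 156.1; 0.115 154.6; 0.12 153.0; 0.125 151.4; 0.13 149.8; 0.135 148.1; 0.14 146.5; 0.145 144.9; 0.15 143.2; 0.155 141.5; 0.16 139.8; 0.165 138.1; 
green rows/pointer
190 +++++++++++++++...+++++++WWWWWWWWWWW+++....
191 +++++++++++++W+.+++++++.++++WW+++++++++....
192 ++++++++++++++.+++++++......+++++++++++....
193 ++++++++++++++++++++..........++++++++.....
194 +++++++++++++++++++...........++++++++.....
195 ++++++++++++++++++.............++++........
196 +++++++++
[... 1206 characters left out ...]
R.GGG.GG++..................
222 +++++++++++++++RR+GGGGG++..................
223 +++++++++++++++++R++GGG+++.G...............
224 ++++++++++++++++++RR.GGG+++......G.........
225 +++++++++++++++++++RR+GG++++...............
226 ++++++++++++..+++++++R+G++++++++........+++
227 ++++++++++.....+++++++RR+++++++++++++++++++
228 ++++++++++.....++++++++RR++++++++++++++++++
229 ++++++++++++++..++++++++R++++++++++++++++++
230 ++++++++++++..+...+++++++++++++++++++++++++
231 +++++++++++..+......+++++++++++++++++++++++
232 +++++++++++...+.+....++++++++++++++++++++++
233 +++++++++.....++++.....++++++++++++++++++++
234 ++++++++++.+++++++.......++++++++++++++++++
235 +++++++++++++++++++.+++++........+++.......
```

Two weights are on and the disc is at about 0.123–0.125, so travel is roughly 43–46 mm. That is too close to the upper edge (41) to be sure. The third weight's mass will show when I lift it, and any one below about 25 mm of sink lands safely inside the band.

Call:
{"name": "step_arm", "arguments": {"commands": [[[-0.006, 0.04, 0], [0, 0, 0], 0.75], [[-0.006, 0.04, 0], [0, 0, 0], 0.75], [[-0.006, 0.04, 0.01], [0, 0, 0], 0.75], [[-0.006, 0.04, 0.03], [0, 0, 0], 0.75], [[0, 0, 0.04], [0, 0, 0], 0.75], [[0, 0, 0.04], [0, 0, 0], 0.75], [[0, 0, 0.04], [0, 0, 0], 0.75], [[0, 0, 0], [0, 0, 0], 0.75], [[0, 0, 0], [0, 0, 0], 0.75], [[0, 0, 0], [0, 0, 0], 0.75]]}}

```text
time_s: 33.6
position: [0.6098, 0.1415, 0.0496]
ee_rot: [[-0.968, 0.252, 0.004], [0.252, 0.968, 0.001], [-0.004, 0.002, -1.0]]
contact_force: [0.4, -0.1, 0.8]
grip_width: 0.755
grip_force: 0.0
```

```bash
python3 lw.py w15
```

```text
33.6 [0.6098 0.1415 0.0496] [ 0.44 -0.06  0.81] 0.014 0.7545356245345737
[625.8 387.9] [16.  34.6] [0.8174 0.35   0.014 ]
[306.5 230.8] [33.3 69.5] [0.6179 0.1335 0.014 ]
[479.1 163.2] [21.1 29.1] [0.6007 0.2538 0.014 ]
```

Call:
{"name": "step_arm", "arguments": {"commands": [[[0, -0.0015, 0.025], [0, 0, 0], 0.75], [[0, 0, 0.025], [0, 0, 0], 0.75], [[0, 0, 0.01], [0, 0, 0], 0.75], [[0, 0, 0.006], [0, 0, 0], 0.75], [[0, 0, 0.004], [0, 0, 0], 0.75], [[0, 0, 0], [0, 0, 0], 0.75], [[0, 0, 0], [0, 0, 0], 0.65], [[0, 0, 0], [0, 0, 0], 0.55], [[0, 0, 0], [0, 0, 0], 0.5], [[0, 0, 0], [0, 0, 0], 0.5]], "force": 50}}

```text
time_s: 34.65
position: [0.6081, 0.1402, -0.0216]
ee_rot: [[-0.968, 0.251, 0.002], [0.251, 0.968, -0.0], [-0.002, 0.0, -1.0]]
contact_force: [-1.9, -1.1, 5.8]
grip_width: 0.553
grip_force: 51.5
```

Call:
{"name": "step_arm", "arguments": {"commands": [[[0, 0, -0.01], [0, 0, 0], 0.5], [[0, 0, -0.04], [0, 0, 0], 0.5], [[0, 0, -0.045], [0, 0, 0], 0.5], [[0, 0, -0.045], [0, 0, 0], 0.5], [[0, 0, -0.045], [0, 0, 0], 0.5], [[0, 0, -0.015], [0, 0, 0], 0.5], [[0, 0, 0], [0, 0, 0], 0.5], [[0, 0, 0], [0, 0, 0], 0.5], [[0, 0, 0], [0, 0, 0], 0.5]]}}

```text
time_s: 35.55
position: [0.6054, 0.1401, 0.1745]
ee_rot: [[-0.968, 0.251, -0.004], [0.251, 0.968, -0.0], [0.004, -0.002, -1.0]]
contact_force: [-0.3, -0.5, -3.0]
grip_width: 0.553
grip_force: 53.1
```

```bash
python3 fz.py; python3 off2.py w16
python3 - <<'E'
from h import *
im=cv2.imread("pics/w16.png");m=cv2.inRange(cv2.cvtColor(im,cv2.COLOR_BGR2HSV),(12,100,70),(32,255,255))
print([r for r in range(240,300) if m[r,312:319].sum()==0])
E
```

```text
35.9 [0.6068 0.1402 0.1763] mean [ 0.03 -0.17 -2.77] sd [0.29 0.66 0.14]
box [261.5 368.5 211.5 318.5]
tool [-0.0021  0.0001 -0.0356] res [ 0. -0. -0.  0.] world top [0.6089 0.1398 0.2119]
[240, 241, 242, 243, 255, 256, 257, 258, 259, 260, 261, 262, 263, 264, 265, 266, 267, 268, 269, 270, 271, 272, 273]
```

Call:
{"name": "step_arm", "arguments": {"commands": [[[-0.0045, -0.0315, 0], [0, 0, 0], 0.5], [[-0.0045, -0.0315, 0], [0, 0, 0], 0.5], [[-0.0045, -0.0315, 0], [0, 0, 0], 0.5], [[-0.0045, -0.0315, 0], [0, 0, 0], 0.5], [[-0.0045, -0.0315, 0], [0, 0, 0], 0.5], [[-0.0045, -0.0315, 0], [0, 0, 0], 0.5], [[-0.0045, -0.0315, 0], [0, 0, 0], 0.5], [[-0.0045, -0.0315, 0], [0, 0, 0], 0.5], [[-0.0045, -0.0315, 0], [0, 0, 0], 0.5], [[-0.0045, -0.0315, 0], [0, 0, 0], 0.5], [[0, 0, 0], [0, 0, 0], 0.5], [[0, 0, 0], [0, 0, 0], 0.5]]}}

```text
time_s: 37.15
position: [0.5715, -0.1764, 0.1769]
ee_rot: [[-0.968, 0.253, 0.0], [0.253, 0.968, 0.001], [-0.0, 0.001, -1.0]]
contact_force: [0.5, -0.5, -3.1]
grip_width: 0.553
grip_force: 53.2
```

Call:
{"name": "step_arm", "arguments": {"commands": [[[0, 0, 0], [0, 0, 0], 0.5], [[0, 0, 0], [0, 0, 0], 0.5]]}}

```text
time_s: 37.35
position: [0.5717, -0.1748, 0.1769]
ee_rot: [[-0.968, 0.25, -0.0], [0.25, 0.968, 0.0], [0.0, 0.0, -1.0]]
contact_force: [0.2, 0.5, -3.9]
grip_width: 0.553
grip_force: 53.2
```

Call:
{"name": "step_arm", "arguments": {"commands": [[[0, 0, 0.008], [0, 0, 0], 0.5], [[0, 0, 0.008], [0, 0, 0], 0.5], [[0, 0, 0.006], [0, 0, 0], 0.5], [[0, 0, 0.004], [0, 0, 0], 0.5], [[0, 0, 0.003], [0, 0, 0], 0.5], [[0, 0, 0.003], [0, 0, 0], 0.5], [[0, 0, 0.003], [0, 0, 0], 0.5], [[0, 0, 0.003], [0, 0, 0], 0.5], [[0, 0, 0.002], [0, 0, 0], 0.5], [[0, 0, 0.002], [0, 0, 0], 0.5], [[0, 0, 0], [0, 0, 0], 0.5], [[0, 0, 0], [0, 0, 0], 0.5]]}}

```text
time_s: 38.55
position: [0.5716, -0.1759, 0.1349]
ee_rot: [[-0.968, 0.251, 0.0], [0.251, 0.968, 0.0], [-0.0, 0.0, -1.0]]
contact_force: [-0.6, 0.2, -3.9]
grip_width: 0.554
grip_force: 53.2
```

```bash
sed -i 's/range(7)/range(5)/' fz.py; python3 fz.py
```

```text
38.8 [ 0.5717 -0.176   0.135 ] mean [-0.22  0.32 -3.09] sd [0.64 0.42 0.54]
```

Call:
{"name": "step_arm", "arguments": {"commands": [[[0, 0, 0.002], [0, 0, 0], 0.5], [[0, 0, 0.002], [0, 0, 0], 0.5], [[0, 0, 0.002], [0, 0, 0], 0.5], [[0, 0, 0.002], [0, 0, 0], 0.5], [[0, 0, 0.002], [0, 0, 0], 0.5], [[0, 0, 0.002], [0, 0, 0], 0.5], [[0, 0, 0.002], [0, 0, 0], 0.5], [[0, 0, 0], [0, 0, 0], 0.5], [[0, 0, 0], [0, 0, 0], 0.5]]}}

```text
time_s: 39.7
position: [0.5715, -0.1759, 0.1209]
ee_rot: [[-0.968, 0.251, -0.0], [0.251, 0.968, 0.0], [0.0, 0.0, -1.0]]
contact_force: [-0.6, -0.3, -2.1]
grip_width: 0.557
grip_force: 53.3
```

```bash
python3 fz.py
```

```text
39.95 [ 0.5716 -0.1759  0.121 ] mean [-0.34  0.27 -1.8 ] sd [0.65 0.74 0.31]
```

Call:
{"name": "step_arm", "arguments": {"commands": [[[0, 0, 0.002], [0, 0, 0], 0.5], [[0, 0, 0.002], [0, 0, 0], 0.5], [[0, 0, 0.002], [0, 0, 0], 0.5], [[0, 0, 0.002], [0, 0, 0], 0.5], [[0, 0, 0.001], [0, 0, 0], 0.5], [[0, 0, 0], [0, 0, 0], 0.5], [[0, 0, 0], [0, 0, 0], 0.5]]}}

```text
time_s: 40.65
position: [0.5717, -0.176, 0.112]
ee_rot: [[-0.968, 0.251, 0.0], [0.251, 0.968, 0.0], [-0.0, 0.0, -1.0]]
contact_force: [-0.4, -0.4, -0.1]
grip_width: 0.555
grip_force: 53.5
```

```bash
python3 fz.py; python3 fz.py
```

```text
40.9 [ 0.5717 -0.1759  0.112 ] mean [-0.1   0.21 -0.59] sd [0.38 0.65 0.45]
41.15 [ 0.5717 -0.176   0.1119] mean [ 0.08 -0.45 -0.31] sd [0.53 0.13 0.17]
```

Call:
{"name": "step_arm", "arguments": {"commands": [[[0, 0, 0.001], [0, 0, 0], 0.5], [[0, 0, 0.001], [0, 0, 0], 0.5], [[0, 0, 0], [0, 0, 0], 0.5], [[0, 0, 0], [0, 0, 0], 0.5]]}}

```text
time_s: 41.55
position: [0.5717, -0.1759, 0.1099]
ee_rot: [[-0.968, 0.251, 0.0], [0.251, 0.968, -0.0], [-0.0, 0.0, -1.0]]
contact_force: [0.8, -0.7, -0.9]
grip_width: 0.554
grip_force: 53.5
```

```bash
python3 fz.py; python3 fz.py
```

```text
41.8 [ 0.5717 -0.1759  0.1099] mean [ 0.54 -0.33 -0.67] sd [0.34 0.68 0.29]
42.05 [ 0.5717 -0.1759  0.1099] mean [ 0.28 -0.08 -0.85] sd [0.32 0.89 0.38]
```

Call:
{"name": "step_arm", "arguments": {"commands": [[[0, 0, 0.001], [0, 0, 0], 0.5], [[0, 0, 0], [0, 0, 0], 0.5], [[0, 0, 0], [0, 0, 0], 0.5], [[0, 0, 0], [0, 0, 0], 0.5]]}}

```text
time_s: 42.45
position: [0.5717, -0.1759, 0.1089]
ee_rot: [[-0.968, 0.251, 0.0], [0.251, 0.968, 0.0], [-0.0, 0.0, -1.0]]
contact_force: [1.1, -0.9, -1.3]
grip_width: 0.553
grip_force: 53.5
```

```bash
python3 fz.py; python3 fz.py
```

```text
42.7 [ 0.5717 -0.176   0.1089] mean [ 0.87 -0.22 -0.34] sd [0.27 0.38 0.58]
42.95 [ 0.5717 -0.176   0.109 ] mean [ 1.32  0.21 -0.37] sd [0.3  0.57 0.41]
```

Call:
{"name": "step_arm", "arguments": {"commands": [[[0, 0, 0.001], [0, 0, 0], 0.5], [[0, 0, 0], [0, 0, 0], 0.5], [[0, 0, 0], [0, 0, 0], 0.5], [[0, 0, 0], [0, 0, 0], 0.565], [[0, 0, 0], [0, 0, 0], 0.6], [[0, 0, 0], [0, 0, 0], 0.65], [[0, 0, 0], [0, 0, 0], 0.7], [[0, 0, 0], [0, 0, 0], 0.75], [[0, 0, 0], [0, 0, 0], 0.75]], "force": 20}}

```text
time_s: 43.85
position: [0.5715, -0.1758, 0.1079]
ee_rot: [[-0.968, 0.251, -0.0], [0.251, 0.968, 0.0], [0.0, 0.0, -1.0]]
contact_force: [-0.3, 0.3, 0.3]
grip_width: 0.747
grip_force: 0.0
```

Call:
{"name": "step_arm", "arguments": {"commands": [[[0, 0, -0.01], [0, 0, 0], 0.75], [[0, 0, -0.02], [0, 0, 0], 0.75], [[0, 0, -0.03], [0, 0, 0], 0.75], [[0, 0, -0.03], [0, 0, 0], 0.75], [[0.017, 0.039, 0], [0, 0, 0], 0.75], [[0.017, 0.039, 0], [0, 0, 0], 0.75], [[0.017, 0.039, 0], [0, 0, 0], 0.75], [[0.017, 0.039, 0], [0, 0, 0], 0.75], [[0, 0, 0], [0, 0, 0], 0.75], [[0, 0, 0], [0, 0, 0], 0.75]]}}

```text
time_s: 44.85
position: [0.5451, -0.0071, 0.1988]
ee_rot: [[-0.969, 0.249, 0.001], [0.249, 0.969, -0.001], [-0.001, -0.0, -1.0]]
contact_force: [0.1, 0.3, -0.0]
grip_width: 0.746
grip_force: 0.0
```

```bash
python3 pan.py; python3 trav.py|grep -v ";"
python3 - <<'E'
from h import *
im,*c=shot("scene")
u,v=proj([.63,-.195,.07],*c).astype(int)
h=cv2.cvtColor(im,cv2.COLOR_BGR2HSV)
for y in range(v-6,v+24): print(y,''.join('G' if 40<h[y,x,0]<80 and h[y,x,1]>100 else 'R' if (h[y,x,0]<8 or h[y,x,0]>170) and h[y,x,1]>120 and h[y,x,2]>60 else 'W' if h[y,x,2]>150 else '+' if h[y,x,2]>70 else '.' for x in range(u-18,u+15)))
m=cv2.inRange(h,(12,110,60),(32,255,255));cs=[cv2.boundingRect(k) for k in cv2.findContours(m,0,1)[0] if cv2.contourArea(k)>60];print(cs)
E
```

```text
44.85 [ 0.5451 -0.0071  0.1988] [ 0.08  0.3  -0.03] [-0.011 -0.007 -0.011]
scene [(81, 0.092, -0.003, -0.003), (80, 0.1, 0.003, 0), (80, 0.091, -0.003, -0.003)]
side [(64, 0.097, 0, 0.003), (63, 0.098, 0, 0.003), (62, 0.095, 0, 0)]
scene (np.int64(216), np.int64(241), np.int64(166), np.int64(194)) for z_under,h:
side (np.int64(361), np.int64(382), np.int64(132), np.int64(159)) for z_under,h:
206 ++++++++++++W+++WWW+.............
207 +++++++++++++++++WWWW+...........
208 ++++++++++++..++++WWW+++.........
209 ++++++++++++..++++++++++WW+......
210 +++++++++++++..++++++++++++++++++
211 +++++++++++++..+++++++...++++++++
212 +++++++++++++..++++++++........++
213 +++++++++++++G..+++++++..........
214 +++++++++++++G..+++++++..........
215 +++++++++++++G..++++++++..G......
216 +++++++++++W++G..+++++++.........
217 +++++++++++WWWG..GG+++++.........
218 +++++++++++WW+G..GGG++++.........
219 ++++++++++++++GG..GGGG+++........
220 +++++++++++++++...GGGG+++........
221 +++++++++++++++R..GGGGG++........
222 +++++++++++++++R+..GGGG++........
223 ++++++++++++++++...GGGG+++.......
224 +++++++++++++++++...GGGG+++......
225 ++++++++++++++++++...GGG++++.....
226 ++++++++++++..++++++...G++++++++.
227 ++++++++++.++.+++++++..++++++++++
228 ++++++++++.+++.+++++++.RR++++++++
229 ++++++++++++.+..+++++++++++++++++
230 ++++++++++++++.+..+++++++++++++++
231 ++++++++++++..++....+++++++++++++
232 ++++++++++++.+..+....++++++++++++
233 ++++++++++++..++.+.....++++++++++
234 ++++++++++++++++++........+++++++
235 +++++++++++++++++++.+++++........
[(548, 362, 92, 38), (445, 348, 40, 31), (396, 238, 20, 20), (216, 166, 26, 29), (95, 15, 19, 12)]
```

```bash
cat > meas.py <<'E'
from h import *
from scipy.optimize import least_squares
def grab(n):
    L=[];
    for i in range(3): im,*c=shot(n);L.append(im.astype(np.float32))
    return np.mean(L,0).astype(np.uint8),c
D={n:grab(n) for n in("scene","side")}
S=8;A=np.linspace(0,2*np.pi,120)
def box(n,X,w):
    im,c=D[n];u,v=proj(X,*c).astype(int);r=cv2.resize(im[v-w:v+w,u-w:u+w],None,fx=S,fy=S,interpolation=cv2.INTER_CUBIC)
    h=cv2.cvtColor(r,cv2.COLOR_BGR2HSV);m=cv2.inRange(h,(10,100,60),(34,255,255))
    k=max(cv2.findContours(m,0,1)[0],key=cv2.contourArea);x,y,a,b=cv2.boundingRect(k)
    f=lambda t,o:o-w+(t+.5)/S-.5
    return np.array([f(x,u),f(x+a,u),f(y,v),f(y+b,v)])
def fit(X,H,w):
    o={n:box(n,X,w) for n in D}
    def f(q):
        r=[]
        for n in D:
            P=np.array([proj([q[0]+.025*np.cos(a),q[1]+.025*np.sin(a),q[2]+h],*D[n][1]) for a in A for h in(0,H)])
            r+=list(np.array([P[:,0].min(),P[:,0].max(),P[:,1].min(),P[:,1].max()])-o[n])
        return np.array(r)
    s=least_squares(f,X,x_scale=.01);return s.x.round(4),s.fun.round(1)
print("W4",fit([.6,.2505,.003],.016,16));print("stack",fit([.572,-.1745,.1],.048,24))
cv2.imwrite("pics/s_end.png",D["scene"][0]);cv2.imwrite("pics/d_end.png",D["side"][0])
# same on the pre-move pictures for the weights still on the mat
for n in D: D[n]=(cv2.imread(f"pics/{n}0.png"),D[n][1])
for X in([.503,.148,.003],[.5016,.247,.003],[.607,.14,.003],[.6,.2505,.003]): print("start",fit(X,.016,16))
E
python3 meas.py
```

```text
W4 (array([0.5998, 0.2496, 0.0015]), array([-0.7,  0.9, -0.5,  0.8, -0.3,  0.7, -1.1,  1. ]))
stack (array([ 0.5709, -0.1763,  0.0981]), array([ 0.2, -0.2, -0.5,  0.6, -0.3,  0.4, -0.1,  0. ]))
start (array([0.5038, 0.1471, 0.0009]), array([-0.5,  0.6, -0.5,  0.9, -0.2,  0.6, -0.9,  0.7]))
start (array([0.5018, 0.2464, 0.0034]), array([-0.2,  1.2, -1.6,  2.6,  0.2,  0.9, -1.2,  0.6]))
start (array([0.6085, 0.1391, 0.0013]), array([-0.2,  0.5, -0.5,  0.9, -0.1,  0.5, -0.9,  0.7]))
start (array([0.5997, 0.2496, 0.0015]), array([-0.7,  0.8, -0.5,  0.8, -0.3,  0.6, -1.1,  1. ]))
```

The stack's underside, corrected by the rings on the mat whose height I know, puts the disc at about 0.0998. That gives a travel of about 68 mm, inside the band, and the release heights agree. The arm is clear, so I'm handing in.

```bash
python3 -c "
from h import *
print(robot.finish_job())"
```

```text
the job is handed in; nothing more can be done
None
```

I handed the job in with three weights on the stem and the fourth still on the mat; the pan's travel is about 68 mm (green band 41–71 mm), measured by camera and release height, and no verdict came back.

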